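# Gauge and blank off the manifold ports for a leak test

## Robot

A 6-joint arm with a two-finger parallel gripper is mounted at the origin on the work surface. World frame = base frame: x ahead of the robot, y to its left, z up, the work surface at z = 0. Lengths are in m, angles in rad, forces in N, time in s.
With the tool pointing down it reaches from about 0.3 to 0.85 m from the base axis. Payload 5.4 kg.
Tool frame: the origin (TCP) lies at the very end of the fingers, on their centre line; the grasp point (between the pads) lies robot.hold_point_z behind it (robot.hold_point_z is the distance from the TCP to the grasp point, in m); z points along the fingers, y is the line along which they close (so a half turn about z gives the same grasp; the last joint's range is limited). The gripper opens to 85 mm and grips with 20 to 120 N. Pads are 22 mm wide; open, the fingers measure 114 mm over their backs; the gripper's body (76 mm by 85 mm) begins 54 mm behind the grasp point. The pads swing forward as they close: fully open they stand 13 mm farther back than shut.
Start: joints at [0.91, 0.158, 1.597, -0, 1.386, -0.21], TCP at [0.251, 0.518, 0.231] pointing down, gripper open.
Joint ranges: [-2.91, 2.91], [-0.94, 2.29], [0.18, 2.7], [-1.29, 4.43], [0.17, 2.64], [-3, 3]. Speed limits (rad/s): [2.57, 2.57, 3.14, 3.14, 3.14, 3.14].

## Interface

Orientations are given as a unit quaternion [x, y, z, w].
In Python, from station import robot gives the robot as it stands. The module is installed in compiled form; this text tells all that it offers.
- The arm moves only by the shell command python3 -m jog 'ROWS'. ROWS is text: rows parted by semicolons, each of 5 numbers parted by spaces: the shift along the tool's x, y, z as a fraction of full scale, then the turn about the tool's z as a fraction of full scale, then the gripper's target within -1 to 1 (fully open at 1, half-way at 0, shut at -1). In form: dx dy dz spin gripper; .... A call has 1 to 5 rows; each row is the pose to reach, as a shift and turn from the pose commanded when the call began, along the tool's axes at that moment; what a row does not reach only later rows make up. Full scale, the value 1, is 0.2 m for a shift and 90 degrees for a turn. A row lasts 1/10 s, in which the tool goes at most 50 mm and 8.59 degrees, less where a joint would pass 70% of its speed; a pose out of reach is approached as far as the arm can. A call with a number of a shift or a turn outside -1 to 1 is refused whole. A call with a gripper value outside its range is refused whole. The fingers move at their own pace and stop on an object; the grip force is fixed at half the most. Time passes only in rows, so rows that repeat a pose let the fingers close. It gives the time, the measured TCP pose, the force, the opening and the grip force at its end, in the units of the state.
- robot.observe(): the state, without advancing time (a new reading comes with each control period).
- robot.camera(name): name is "scene" or "top"; returns a dict with "pixels" (400x640x3 uint8, red, green, blue), "K" (3x3 intrinsics, pixels), "eye" and "attitude" of the camera in the world. Camera axes: x right, y down, z forward; pixel columns grow to the right and rows downward; lengths in m; the calibration is good to about 2 mm. A picture is of the moment at which its call begins. There is no depth.
- robot.job_done(): hands the job in; it is judged then, once.
The state is a dict: "t": time; "qpos": joint angles; "joint_vel": joint speeds; "joint_torque": joint torques, N m; "position": TCP position; "tool_rot": TCP orientation; "wrist_force": force on the tool from outside, world axes, zero at the start; "torque": the same for the moment, N m; "opening": opening from 0.0 (shut) to 1.0 (fully open); "finger_force": force on a finger pad.
Only numpy, scipy, OpenCV 4.12 (cv2) and the standard library are available. Lean on these libraries where they do the work, as an engineer would, in place of code of your own. Each camera call takes 0.05 s, during which the arm holds its last target. There are 200 camera calls.

## Task

Blank off this manifold for its leak test: working from its red end, lower the depth rod into each orange-ringed port in turn to feel how deep it is, then stand the rod back in its stand. Fill each ringed port with the plug of matching length, so that the plug rests on the bottom with the top of its coloured body flush with the orange ring, and only then press the tester's red plunger fully down and let it come up again. Leave the bottle, jar and tape alone.

Things in the scene. Friction and masses are not known exactly. Their poses are not given: they have to be found in the camera images.
- manifold: Fixed aluminium block, 85 x 320 x 64 mm high (x, y, z), origin under its centre; its +y end is painted red. Four round vertical ports, 36 mm wide, open in its top in a row along y (at +75, +15, -45, -105 mm). They are blind: a flat floor lies 18, 30 or 42 mm below the block's top face, differing from port to port and from run to run
- ring_a: Loose orange bush (80 g) in the port nearest the red end: flat ring 47 mm across and 3 mm high lying on the block's top, a lip below it reaching into the port, inside 30 mm wide. Origin on its axis in the plane of its top face, z up; the port's floor lies 21, 33 or 45 mm below it. Absent (None) when that port is not in use: then the port needs nothing
- ring_b: Loose orange bush (80 g) in the port second from the red end: flat ring 47 mm across and 3 mm high lying on the block's top, a lip below it reaching into the port, inside 30 mm wide. Origin on its axis in the plane of its top face, z up; the port's floor lies 21, 33 or 45 mm below it. Absent (None) when that port is not in use: then the port needs nothing
- ring_c: Loose orange bush (80 g) in the port third from the red end: flat ring 47 mm across and 3 mm high lying on the block's top, a lip below it reaching into the port, inside 30 mm wide. Origin on its axis in the plane of its top face, z up; the port's floor lies 21, 33 or 45 mm below it. Absent (None) when that port is not in use: then the port needs nothing
- ring_d: Loose orange bush (80 g) in the port farthest from the red end: flat ring 47 mm across and 3 mm high lying on the block's top, a lip below it reaching into the port, inside 30 mm wide. Origin on its axis in the plane of its top face, z up; the port's floor lies 21, 33 or 45 mm below it. Absent (None) when that port is not in use: then the port needs nothing
- rod_stand: Fixed grey stand, 60 x 60 x 95 mm high, with a vertical hole 16 mm wide and 90 mm deep in the middle of its top; origin under its centre
- depth_rod: Depth rod, about 90 g, upright. Origin at its tip (lower end), z up: steel shaft 10 mm thick from 0 to 80 mm, round collar 34 mm wide from 80 to 86 mm, yellow square handle 16 x 16 mm (sides along x and y) from 86 to 136 mm. At first it stands in the stand, collar on the stand's top (tip 15 mm above the bench)
- plug_mat: Thin black mat 230 x 230 mm on which the nine plugs stand at first, at least 55 mm from one another; origin at its centre
- short_1: White (short) plug, standing upright: body 26 mm wide and 21 mm long (its lowest 12 mm a heavy steel foot, the rest coloured), with a black stem on top, 14 mm wide and 24 mm high, to grip; 66 g. Origin at the centre of its underside, z up the stem
- short_2: White (short) plug, standing upright: body 26 mm wide and 21 mm long (its lowest 12 mm a heavy steel foot, the rest coloured), with a black stem on top, 14 mm wide and 24 mm high, to grip; 66 g. Origin at the centre of its underside, z up the stem
- short_3: White (short) plug, standing upright: body 26 mm wide and 21 mm long (its lowest 12 mm a heavy steel foot, the rest coloured), with a black stem on top, 14 mm wide and 24 mm high, to grip; 66 g. Origin at the centre of its underside, z up the stem
- medium_1: Blue (medium) plug, standing upright: body 26 mm wide and 33 mm long (its lowest 12 mm a heavy steel foot, the rest coloured), with a black stem on top, 14 mm wide and 24 mm high, to grip; 78 g. Origin at the centre of its underside, z up the stem
- medium_2: Blue (medium) plug, standing upright: body 26 mm wide and 33 mm long (its lowest 12 mm a heavy steel foot, the rest coloured), with a black stem on top, 14 mm wide and 24 mm high, to grip; 78 g. Origin at the centre of its underside, z up the stem
- medium_3: Blue (medium) plug, standing upright: body 26 mm wide and 33 mm long (its lowest 12 mm a heavy steel foot, the rest coloured), with a black stem on top, 14 mm wide and 24 mm high, to grip; 78 g. Origin at the centre of its underside, z up the stem
- long_1: Green (long) plug, standing upright: body 26 mm wide and 45 mm long (its lowest 12 mm a heavy steel foot, the rest coloured), with a black stem on top, 14 mm wide and 24 mm high, to grip; 90 g. Origin at the centre of its underside, z up the stem
- long_2: Green (long) plug, standing upright: body 26 mm wide and 45 mm long (its lowest 12 mm a heavy steel foot, the rest coloured), with a black stem on top, 14 mm wide and 24 mm high, to grip; 90 g. Origin at the centre of its underside, z up the stem
- long_3: Green (long) plug, standing upright: body 26 mm wide and 45 mm long (its lowest 12 mm a heavy steel foot, the rest coloured), with a black stem on top, 14 mm wide and 24 mm high, to grip; 90 g. Origin at the centre of its underside, z up the stem
- tester: Fixed grey leak tester, 90 x 120 x 45 mm high, origin under its centre; black collar and red plunger in the middle of its top
- plunger_top (a point): Centre of the top of the red plunger (32 mm wide), 73 mm above the bench when up; it is pressed straight down
- plunger (a joint): Travel of the plunger: 0 up, 0.014 m fully down; a spring brings it back (3 N to start it, 8 N at the bottom)
- bottle: White bottle 56 mm wide, 110 mm high, loose bystander; origin under its centre
- jar: Amber jar with a black cap, 52 mm wide, 70 mm high, loose bystander; origin under its centre
- tape: Blue tape roll lying flat, 60 mm wide, 22 mm high, loose bystander; origin under its centre
Not all that is in view belongs to the job. Of the things that look like the depth_rod, the smaller one is meant.

How it is judged:
On the way, in this order (a step that is already met when the one before it is completed fails the run):
1. the depth rod stands with its tip well inside the port nearest the red end (if it has a ring) (horizontal distance between depth_rod and ring_a below 0.013 m and z of depth_rod in the frame of ring_a below -0.017 m), for 0.2 s.
2. the depth rod stands with its tip well inside the port second from the red end (if it has a ring) (horizontal distance between depth_rod and ring_b below 0.013 m and z of depth_rod in the frame of ring_b below -0.017 m), for 0.2 s.
3. the depth rod stands with its tip well inside the port third from the red end (if it has a ring) (horizontal distance between depth_rod and ring_c below 0.013 m and z of depth_rod in the frame of ring_c below -0.017 m), for 0.2 s.
4. the depth rod stands with its tip well inside the port farthest from the red end (if it has a ring) (horizontal distance between depth_rod and ring_d below 0.013 m and z of depth_rod in the frame of ring_d below -0.017 m), for 0.2 s.
5. the depth rod stands in its stand again, let go (horizontal distance between depth_rod and rod_stand below 0.008 m and z of depth_rod in the frame of rod_stand below 0.018 m and angle between depth_rod's own z axis and vertical below 0.08 rad and contact force between depth_rod and the fingers below 0.05 N), for 0.2 s.
6. every ringed port holds a plug whose shoulder is flush with the orange ring's top (((horizontal distance between short_1 and ring_a below 0.006 m and z of short_1 in the frame of ring_a between -0.0245 and -0.0175 m and angle between short_1's own z axis and vertical below 0.2 rad and linear speed of short_1 below 0.02 m/s) or (horizontal distance between short_2 and ring_a below 0.006 m and z of short_2 in the frame of ring_a between -0.0245 and -0.0175 m and angle between short_2's own z axis and vertical below 0.2 rad and linear speed of short_2 below 0.02 m/s) or (horizontal distance between short_3 and ring_a below 0.006 m and z of short_3 in the frame of ring_a between -0.0245 and -0.0175 m and angle between short_3's own z axis and vertical below 0.2 rad and linear speed of short_3 below 0.02 m/s) or (horizontal distance between medium_1 and ring_a below 0.006 m and z of medium_1 in the frame of ring_a between -0.0365 and -0.0295 m and angle between medium_1's own z axis and vertical below 0.2 rad and linear speed of medium_1 below 0.02 m/s) or (horizontal distance between medium_2 and ring_a below 0.006 m and z of medium_2 in the frame of ring_a between -0.0365 and -0.0295 m and angle between medium_2's own z axis and vertical below 0.2 rad and linear speed of medium_2 below 0.02 m/s) or (horizontal distance between medium_3 and ring_a below 0.006 m and z of medium_3 in the frame of ring_a between -0.0365 and -0.0295 m and angle between medium_3's own z axis and vertical below 0.2 rad and linear speed of medium_3 below 0.02 m/s) or (horizontal distance between long_1 and ring_a below 0.006 m and z of long_1 in the frame of ring_a between -0.0485 and -0.0415 m and angle between long_1's own z axis and vertical below 0.2 rad and linear speed of long_1 below 0.02 m/s) or (horizontal distance between long_2 and ring_a below 0.006 m and z of long_2 in the frame of ring_a between -0.0485 and -0.0415 m and angle between long_2's own z axis and vertical below 0.2 rad and linear speed of long_2 below 0.02 m/s) or (horizontal distance between long_3 and ring_a below 0.006 m and z of long_3 in the frame of ring_a between -0.0485 and -0.0415 m and angle between long_3's own z axis and vertical below 0.2 rad and linear speed of long_3 below 0.02 m/s)) and ((horizontal distance between short_1 and ring_b below 0.006 m and z of short_1 in the frame of ring_b between -0.0245 and -0.0175 m and angle between short_1's own z axis and vertical below 0.2 rad and linear speed of short_1 below 0.02 m/s) or (horizontal distance between short_2 and ring_b below 0.006 m and z of short_2 in the frame of ring_b between -0.0245 and -0.0175 m and angle between short_2's own z axis and vertical below 0.2 rad and linear speed of short_2 below 0.02 m/s) or (horizontal distance between short_3 and ring_b below 0.006 m and z of short_3 in the frame of ring_b between -0.0245 and -0.0175 m and angle between short_3's own z axis and vertical below 0.2 rad and linear speed of short_3 below 0.02 m/s) or (horizontal distance between medium_1 and ring_b below 0.006 m and z of medium_1 in the frame of ring_b between -0.0365 and -0.0295 m and angle between medium_1's own z axis and vertical below 0.2 rad and linear speed of medium_1 below 0.02 m/s) or (horizontal distance between medium_2 and ring_b below 0.006 m and z of medium_2 in the frame of ring_b between -0.0365 and -0.0295 m and angle between medium_2's own z axis and vertical below 0.2 rad and linear speed of medium_2 below 0.02 m/s) or (horizontal distance between medium_3 and ring_b below 0.006 m and z of medium_3 in the frame of ring_b between -0.0365 and -0.0295 m and angle between medium_3's own z axis and vertical below 0.2 rad and linear speed of medium_3 below 0.02 m/s) or (horizontal distance between long_1 and ring_b below 0.006 m and z of long_1 in the frame of ring_b between -0.0485 and -0.0415 m and angle between long_1's own z axis and vertical below 0.2 rad and linear speed of long_1 below 0.02 m/s) or (horizontal distance between long_2 and ring_b below 0.006 m and z of long_2 in the frame of ring_b between -0.0485 and -0.0415 m and angle between long_2's own z axis and vertical below 0.2 rad and linear speed of long_2 below 0.02 m/s) or (horizontal distance between long_3 and ring_b below 0.006 m and z of long_3 in the frame of ring_b between -0.0485 and -0.0415 m and angle between long_3's own z axis and vertical below 0.2 rad and linear speed of long_3 below 0.02 m/s)) and ((horizontal distance between short_1 and ring_c below 0.006 m and z of short_1 in the frame of ring_c between -0.0245 and -0.0175 m and angle between short_1's own z axis and vertical below 0.2 rad and linear speed of short_1 below 0.02 m/s) or (horizontal distance between short_2 and ring_c below 0.006 m and z of short_2 in the frame of ring_c between -0.0245 and -0.0175 m and angle between short_2's own z axis and vertical below 0.2 rad and linear speed of short_2 below 0.02 m/s) or (horizontal distance between short_3 and ring_c below 0.006 m and z of short_3 in the frame of ring_c between -0.0245 and -0.0175 m and angle between short_3's own z axis and vertical below 0.2 rad and linear speed of short_3 below 0.02 m/s) or (horizontal distance between medium_1 and ring_c below 0.006 m and z of medium_1 in the frame of ring_c between -0.0365 and -0.0295 m and angle between medium_1's own z axis and vertical below 0.2 rad and linear speed of medium_1 below 0.02 m/s) or (horizontal distance between medium_2 and ring_c below 0.006 m and z of medium_2 in the frame of ring_c between -0.0365 and -0.0295 m and angle between medium_2's own z axis and vertical below 0.2 rad and linear speed of medium_2 below 0.02 m/s) or (horizontal distance between medium_3 and ring_c below 0.006 m and z of medium_3 in the frame of ring_c between -0.0365 and -0.0295 m and angle between medium_3's own z axis and vertical below 0.2 rad and linear speed of medium_3 below 0.02 m/s) or (horizontal distance between long_1 and ring_c below 0.006 m and z of long_1 in the frame of ring_c between -0.0485 and -0.0415 m and angle between long_1's own z axis and vertical below 0.2 rad and linear speed of long_1 below 0.02 m/s) or (horizontal distance between long_2 and ring_c below 0.006 m and z of long_2 in the frame of ring_c between -0.0485 and -0.0415 m and angle between long_2's own z axis and vertical below 0.2 rad and linear speed of long_2 below 0.02 m/s) or (horizontal distance between long_3 and ring_c below 0.006 m and z of long_3 in the frame of ring_c between -0.0485 and -0.0415 m and angle between long_3's own z axis and vertical below 0.2 rad and linear speed of long_3 below 0.02 m/s)) and ((horizontal distance between short_1 and ring_d below 0.006 m and z of short_1 in the frame of ring_d between -0.0245 and -0.0175 m and angle between short_1's own z axis and vertical below 0.2 rad and linear speed of short_1 below 0.02 m/s) or (horizontal distance between short_2 and ring_d below 0.006 m and z of short_2 in the frame of ring_d between -0.0245 and -0.0175 m and angle between short_2's own z axis and vertical below 0.2 rad and linear speed of short_2 below 0.02 m/s) or (horizontal distance between short_3 and ring_d below 0.006 m and z of short_3 in the frame of ring_d between -0.0245 and -0.0175 m and angle between short_3's own z axis and vertical below 0.2 rad and linear speed of short_3 below 0.02 m/s) or (horizontal distance between medium_1 and ring_d below 0.006 m and z of medium_1 in the frame of ring_d between -0.0365 and -0.0295 m and angle between medium_1's own z axis and vertical below 0.2 rad and linear speed of medium_1 below 0.02 m/s) or (horizontal distance between medium_2 and ring_d below 0.006 m and z of medium_2 in the frame of ring_d between -0.0365 and -0.0295 m and angle between medium_2's own z axis and vertical below 0.2 rad and linear speed of medium_2 below 0.02 m/s) or (horizontal distance between medium_3 and ring_d below 0.006 m and z of medium_3 in the frame of ring_d between -0.0365 and -0.0295 m and angle between medium_3's own z axis and vertical below 0.2 rad and linear speed of medium_3 below 0.02 m/s) or (horizontal distance between long_1 and ring_d below 0.006 m and z of long_1 in the frame of ring_d between -0.0485 and -0.0415 m and angle between long_1's own z axis and vertical below 0.2 rad and linear speed of long_1 below 0.02 m/s) or (horizontal distance between long_2 and ring_d below 0.006 m and z of long_2 in the frame of ring_d between -0.0485 and -0.0415 m and angle between long_2's own z axis and vertical below 0.2 rad and linear speed of long_2 below 0.02 m/s) or (horizontal distance between long_3 and ring_d below 0.006 m and z of long_3 in the frame of ring_d between -0.0485 and -0.0415 m and angle between long_3's own z axis and vertical below 0.2 rad and linear speed of long_3 below 0.02 m/s))), for 0.2 s.
7. the tester's plunger is pressed fully down (value of joint plunger above 0.0125 m), for 0.1 s.
At the end, for the whole second after the job is handed in: every ringed port holds a plug, centred within 6 mm, with the top of its coloured body within 3.5 mm of the top of the orange ring and at rest; the depth rod stands upright in its stand, collar on the stand's top (within 3 mm), let go; the plunger is up again (all of step 5 and all of step 6 and value of joint plunger below 0.003 m); the robot touches nothing.
It fails at once if the bottle, jar or tape roll is shifted by more than 40 mm (distance of any of bottle, jar, tape from where it was at the start of the episode above 0.04 m).
It fails at once if the bottle or jar is tipped over (angle between any of bottle, jar's own z axis and vertical above 0.5 rad).
Of ring_a, ring_b, ring_c, ring_d only 3 to 4 are there at a start; the rules pass over those that are not, and their reading is None.
At some moment in a run one of short_1, short_2, short_3, medium_1, medium_2, medium_3, long_1, long_2, long_3 may be knocked a few centimetres aside while the robot is not near it.
It also fails if it takes over 200 s, if anything falls off the work surface, if the arm or the gripper's body presses on something with over 40 N, if the wrist force passes 120 N, or if a joint passes its speed limit or range.

## Working session

There is one attempt and no reset: what is moved stays moved. The work goes in short steps, Python scripts to look and compute and a shell command to move; the robot and the scene stay as the last step left them, time stands still between calls to the robot, and variables do not carry over. Pictures are saved under pics/ and viewed, at most 14 in all, crops included, and the job is handed in when it is done.

```bash
mkdir -p pics; cat > h.py <<'E'
import numpy as np, cv2
from station import robot
from scipy.spatial.transform import Rotation as R
def cam(n):
    c=robot.camera(n); c['pixels']=np.asarray(c['pixels']); return c
def rot(c):
    a=np.asarray(c['attitude'],float)
    return a if a.shape==(3,3) else R.from_quat(a).as_matrix()
def ray(c,u,v):
    d=rot(c)@np.linalg.inv(c['K'])@np.array([u,v,1.]); return np.asarray(c['eye'],float),d
def onz(c,u,v,z):
    e,d=ray(c,u,v); return (e+d*(z-e[2])/d[2])
def proj(c,p):
    q=np.asarray(c['K'])@(rot(c).T@(np.asarray(p)-c['eye'])); return q[:2]/q[2]
def save(c,f,crop=None,s=1):
    p=c['pixels']
    if crop: p=p[crop[1]:crop[3],crop[0]:crop[2]]
    cv2.imwrite('pics/'+f,cv2.resize(p[:,:,::-1],None,fx=s,fy=s,interpolation=cv2.INTER_CUBIC))
E
python3 - <<'E'
from h import *
for n in('scene','top'):
    c=cam(n); save(c,n+'0.png',None,1.25); print(n,c['K'],c['eye'],rot(c))
print(robot.observe(),robot.hold_point_z)
E
```

```text
scene [[440.96812838   0.         321.41187942]
 [  0.         440.96812838 199.71696328]
 [  0.           0.           1.        ]] [ 0.96098997 -0.50534097  0.8475695 ] [[ 0.79530256  0.43074429 -0.42655972]
 [ 0.60583817 -0.5894837   0.53429307]
 [-0.02130631 -0.68335081 -0.72977923]]
top [[391.82263058   0.         323.72489434]
 [  0.         391.82263058 202.13713216]
 [  0.           0.           1.        ]] [0.31934334 0.04847471 1.24791945] [[-0.0263117  -0.98940311  0.14279069]
 [-0.99952674  0.02376138 -0.01953677]
 [ 0.01593684 -0.14323716 -0.98956007]]
{'t': 0.1, 'qpos': array([ 9.09898116e-01,  1.59003069e-01,  1.59811171e+00,  6.35657018e-06,
        1.38621753e+00, -2.10108607e-01]), 'joint_vel': array([-0.00231626,  0.00030022, -0.00461768, -0.00178341, -0.00127633,
       -0.00102607]), 'joint_torque': array([-3.37895710e-05, -3.96987033e+01, -3.32340646e+01, -1.94255122e-04,
        4.09320201e-03,  1.44448728e-05]), 'position': array([0.25019167, 0.51710652, 0.23040309]), 'tool_rot': array([ 2.23491682e-01,  9.74705449e-01, -7.87313820e-04, -3.69781647e-04]), 'wrist_force': array([-0.95140558, -0.07984865,  0.09114684]), 'torque': array([ 0.00315488, -0.01693048,  0.02321675]), 'finger_force': 0.0, 'opening': 1.0036093021551176} 0.0187
```

View pics/scene0.png

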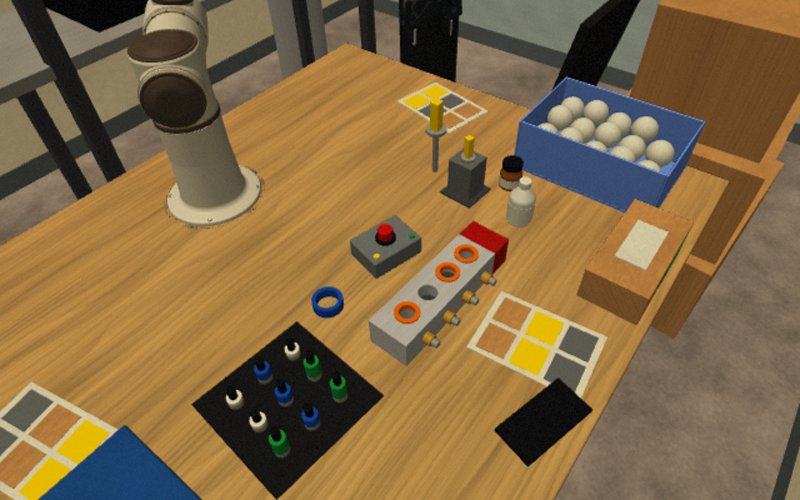

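View pics/top0.png

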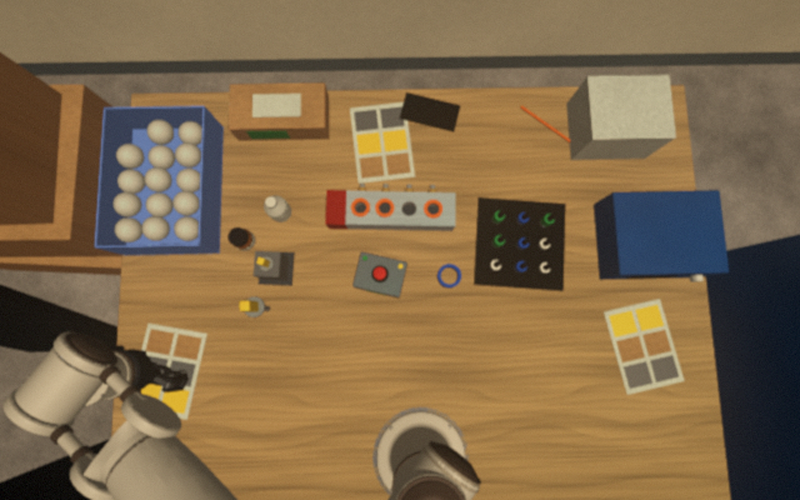

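The scene view shows the ringed ports at (466,253), (447,271) and (407,312), with an unringed one at (428,292). The plugs are on the mat and the plunger is at (385,233).

Two things look like the rod: a tall one standing free on a base at scene (436,130) / top (250,306), and a small one in the stand at scene (468,150) / top (265,264). By the description I choose the smaller one, in the stand. I'll check that in a crop and measure.

```bash
cat >> h.py <<'E'
def hsv(c): return cv2.cvtColor(c['pixels'],cv2.COLOR_RGB2HSV)
def blobs(c,lo,hi,box,amin=6):
    m=cv2.inRange(hsv(c),lo,hi); k=np.zeros_like(m); x0,y0,x1,y1=box; k[y0:y1,x0:x1]=1
    n,l,s,ce=cv2.connectedComponentsWithStats(m*k)
    return [(ce[i].round(1),s[i]) for i in range(1,n) if s[i][4]>=amin]
def tri(c1,p1,c2,p2):
    e1,d1=ray(c1,*p1); e2,d2=ray(c2,*p2); d1/=np.linalg.norm(d1); d2/=np.linalg.norm(d2)
    A=np.stack([d1,-d2],1); t=np.linalg.lstsq(A,e2-e1,rcond=None)[0]
    a=e1+d1*t[0]; b=e2+d2*t[1]; return (a+b)/2,np.linalg.norm(a-b)
E
python3 - <<'E'
from h import *
s=cam('scene');t=cam('top')
a=s['pixels'][60:170,310:430][:,:,::-1];b=t['pixels'][170:260,170:290][:,:,::-1]
cv2.imwrite('pics/rods.png',np.vstack([cv2.resize(a,(400,366)),cv2.resize(b,(400,234))][:1]+[cv2.resize(b,(312,234)) if 0 else cv2.resize(b,(400,234))]))
cv2.imwrite('pics/mat.png',np.hstack([cv2.resize(s['pixels'][255:400,150:310][:,:,::-1],(440,400),interpolation=2),cv2.resize(t['pixels'][155:235,375:455][:,:,::-1],(360,400),interpolation=2)]))
for n,c,box,z in(('s',s,(280,180,410,270),.067),('t',t,(260,145,370,190),.067)):
    for ce,st in blobs(c,(5,180,120),(16,255,255),box): print('orange',n,ce,st,onz(c,*ce,z).round(4))
for n,c,box in(('s',s,(330,70,400,150)),('t',t,(180,195,240,260))):
    for ce,st in blobs(c,(20,150,90),(32,255,255),box): print('yellow',n,ce,st,onz(c,*ce,.126).round(4))
for n,c,box in(('s',s,(270,160,345,230)),('t',t,(280,195,330,240))):
    for ce,st in blobs(c,(0,150,60),(4,255,255),box)+blobs(c,(174,150,60),(180,255,255),box): print('red',n,ce,st,onz(c,*ce,.071).round(4))
for nm,lo,hi in(('green',(50,120,40),(75,255,255)),('blue',(105,120,40),(122,255,255)),('white',(0,0,130),(180,60,255))):
  for n,c,box in(('s',s,(150,255,310,400)),('t',t,(380,158,452,232))):
    for ce,st in blobs(c,lo,hi,box): print(nm,n,ce,st,onz(c,*ce,{'green':.035,'blue':.025,'white':.018}[nm]).round(4))
E
```

```text
orange s [389.  182.1] [385 180   9   5   9] [0.605  0.2143 0.067 ]
orange s [372.8 202.3] [363 196  20  14 168] [0.6097 0.1323 0.067 ]
orange s [357.9 217. ] [348 210  20  16 178] [0.607  0.0724 0.067 ]
orange s [325.4 249.3] [315 241  21  18 206] [ 0.6021 -0.0472  0.067 ]
orange t [263.8 152.4] [261 152   7   3   8] [0.6497 0.2065 0.067 ]
orange t [271.1 152.4] [269 152   6   2   8] [0.6492 0.184  0.067 ]
orange t [261.  164.5] [261 157   1  16  16] [0.6115 0.2153 0.067 ]
orange t [287.8 165.2] [281 159  14  14  85] [0.6074 0.1329 0.067 ]
orange t [307.3 165.7] [301 160  14  13  79] [0.6045 0.0728 0.067 ]
orange t [346.1 166.6] [340 160  13  14  75] [ 0.599  -0.0469  0.067 ]
yellow s [345.4  84.2] [330  70  29  35 493] [0.3124 0.4381 0.126 ]
yellow s [374.7 116.6] [371 108   9  19 138] [0.4689 0.3538 0.126 ]
yellow t [209.5 209.1] [205 206  10   7  53] [0.4689 0.3549 0.126 ]
yellow t [198.  244.4] [191 240  16  10 122] [0.3688 0.3858 0.126 ]
red s [307.5 185.4] [302 179  12  14 145] [0.4495 0.0816 0.071 ]
red t [303.4 218.2] [298 213  11  11  89] [0.4417 0.0878 0.071 ]
green s [249
[... 470 characters left out ...]
.025 ]
blue s [226.8 315.2] [219 306  15  17 143] [ 0.5203 -0.278   0.025 ]
blue s [248.3 334.4] [241 325  15  17 147] [ 0.5854 -0.282   0.025 ]
blue s [153.4 396. ] [150 390  11  10  61] [ 0.5297 -0.4724  0.025 ]
blue t [417.5 174.3] [415 170   8   8  29] [ 0.5786 -0.278   0.025 ]
blue t [417.7 194.3] [415 190   8   8  31] [ 0.5138 -0.2747  0.025 ]
blue t [415.8 213.2] [413 209   8   8  32] [ 0.4536 -0.265   0.025 ]
white s [303.9 258.7] [295 255  15  12 104] [ 0.556  -0.0691  0.018 ]
white s [233.4 279.6] [228 274  11  10  32] [ 0.4655 -0.2059  0.018 ]
white s [187.  318.6] [181 312  12  11  49] [ 0.4556 -0.331   0.018 ]
white s [205.9 337. ] [200 330  12  12  51] [ 0.5176 -0.3353  0.018 ]
```

View pics/rods.png

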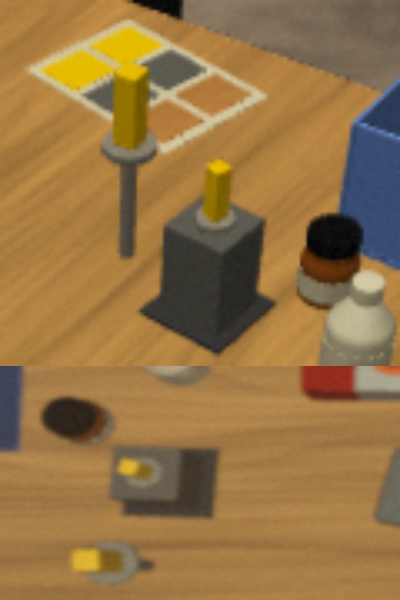

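View pics/mat.png

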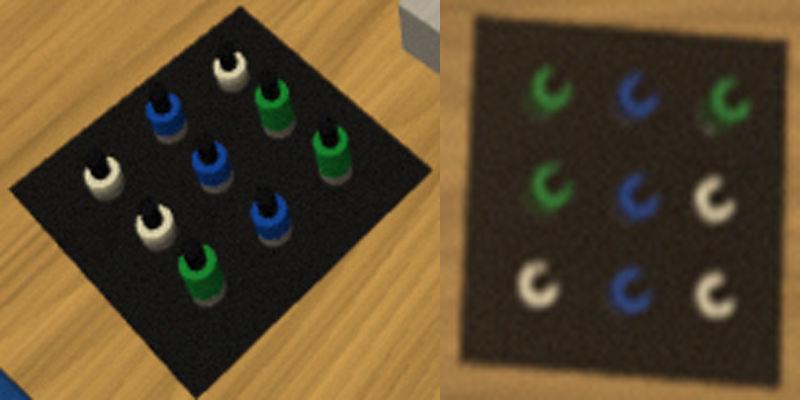

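The crop confirms it: the small rod is in the stand, with its handle at scene (374.7,116.6). The tall free-standing one is the lookalike. On the mat, green (long), blue (medium) and white (short) plugs are all clear in both views. Next is the reach.

```bash
cat >> h.py <<'E'
def go(x,y,z,yaw=90):
    o=robot.observe(); Rm=R.from_quat(o['tool_rot']).as_matrix(); cur=np.degrees(np.arctan2(Rm[1,1],Rm[0,1]))
    d=Rm.T@(np.array([x,y,z])-o['position'])
    sp=-((yaw-cur+90)%180-90)
    print('t',round(o['t'],1),'pos',o['position'].round(4),'yaw',round(cur,1),'F',o['wrist_force'].round(1),'op',round(o['opening'],3),'-> mm',(d*1e3).round(1),'row',(d/.2).round(3),round(sp/90,3))
E
python3 - <<'E'
from h import *
go(.469,.3545,.24)
s=cam('scene');t=cam('top')
print(onz(t,198,244.4,.19),onz(t,194,244,.22))
print(tri(s,(374.7,116.6),t,(209.5,209.1)))
E
```

```text
t 0.2 pos [0.2503 0.5172 0.2307] yaw 64.2 F [ 0.6 -0.1 -0.3] op 1.0 -> mm [-267.7  -51.2   -9.3] row [-1.339 -0.256 -0.047] -0.287
[0.36596375 0.36659329 0.19      ] [0.36594213 0.36792597 0.22      ]
(array([0.46869037, 0.35480847, 0.12545724]), np.float64(0.0007694198213953905))
```

```bash
python3 -m jog '0 0 -0.3 0 1; 0 0 -0.3 -0.1 1; -0.2 -0.1 -0.3 -0.287 1; -0.5 -0.2 -0.3 -0.287 1; -0.7 -0.256 -0.3 -0.287 1'; python3 -m jog '0 0 0 0 1; 0 0 0 0 1'; python3 -c "
from h import *
go(.469,.3545,.24)"
```

```text
t: 0.8
position: [0.3463, 0.4173, 0.2915]
tool_rot: [-0.003, 1.0, 0.0, 0.0]
wrist_force: [0.9, 0.5, 0.4]
opening: 0.998
finger_force: 0.0
t: 1.0
position: [0.3466, 0.4174, 0.2913]
tool_rot: [0.001, 1.0, 0.0, -0.0]
wrist_force: [-0.1, -0.5, 0.7]
opening: 0.999
finger_force: 0.0
t 1.0 pos [0.3466 0.4174 0.2913] yaw 89.8 F [-0.1 -0.5  0.7] op 0.999 -> mm [-122.6  -62.6   51.2] row [-0.613 -0.313  0.256] -0.002
```

```bash
python3 -m jog '-0.2 -0.1 0 0 0.2; -0.4 -0.2 0 0 0; -0.613 -0.313 0 0 0; -0.613 -0.313 0.256 0 0; -0.613 -0.313 0.256 0 0'; python3 -m jog '0 0 0.25 0 0; 0 0 0.5 0 0; 0 0 0.64 0 0; 0 0 0.64 0 0;0 0 0.64 0 0'; python3 -c "
from h import *
go(.469,.3547,.112)
s=cam('scene');t=cam('top')
a=cv2.resize(s['pixels'][60:180,300:440],(400,343));b=cv2.resize(t['pixels'][160:250,160:280],(400,300))
cv2.imwrite('pics/g1.png',np.hstack([a[:300],b])[:,:,::-1])"
```

```text
t: 1.5
position: [0.4649, 0.3542, 0.2329]
tool_rot: [0.0, 1.0, -0.003, -0.006]
wrist_force: [-1.6, 0.3, -2.1]
opening: 0.499
finger_force: 0.0
t: 2.0
position: [0.4686, 0.3569, 0.114]
tool_rot: [-0.001, 1.0, 0.0, 0.001]
wrist_force: [0.2, 0.7, 0.5]
opening: 0.499
finger_force: 0.0
t 2.0 pos [0.4686 0.3569 0.114 ] yaw 90.1 F [0.2 0.7 0.5] op 0.499 -> mm [-0.4 -2.2  2. ] row [-0.002 -0.011  0.01 ] 0.001
```

View pics/g1.png

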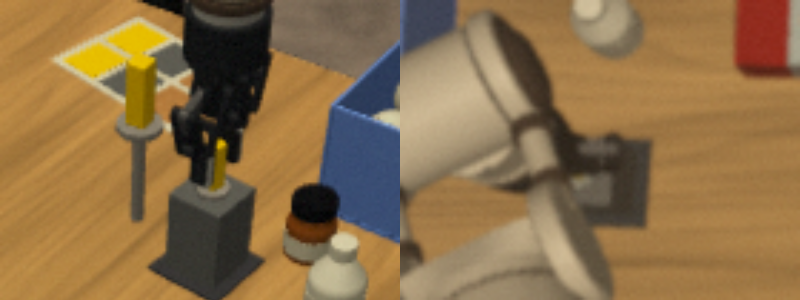

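The picture shows the handle between the open fingers, at crop (218,160), so I'll close on it and lift.

```bash
python3 -m jog '0 -0.011 0.01 0 0; 0 -0.011 0.01 0 -1; 0 -0.011 0.01 0 -1;0 -0.011 0.01 0 -1;0 -0.011 0.01 0 -1'; python3 -m jog '0 0 0 0 -1; 0 0 0 0 -1; 0 0 0 0 -1'; python3 -c "
from h import *
go(.6085,.1326,.24)"
```

```text
t: 2.6
position: [0.4692, 0.3534, 0.1113]
tool_rot: [0.0, 1.0, 0.0, 0.001]
wrist_force: [-2.6, -1.1, 6.0]
opening: 0.205
finger_force: 58.6
t: 2.9
position: [0.4692, 0.3534, 0.1113]
tool_rot: [0.0, 1.0, 0.0, 0.001]
wrist_force: [-1.4, -0.4, 5.6]
opening: 0.208
finger_force: 58.6
t 2.9 pos [0.4692 0.3534 0.1113] yaw 90.0 F [-1.4 -0.4  5.6] op 0.208 -> mm [-139.5 -220.7 -128.6] row [-0.697 -1.104 -0.643] -0.0
```

```bash
python3 -m jog '0 0 -0.2 0 -1; 0 0 -0.4 0 -1; 0 0 -0.643 0 -1; 0 0 -0.643 0 -1'; python3 -m jog '-0.1 -0.2 0 0 -1; -0.25 -0.4 0 0 -1; -0.4 -0.6 0 0 -1; -0.55 -0.8 0 0 -1; -0.697 -1 0 0 -1'; python3 -m jog '0 -0.104 0 0 -1; 0 -0.104 0 0 -1; 0 -0.104 0 0 -1'; python3 -c "
from h import *
go(.6085,.1326,.18)
s=cam('scene'); save(s,'r1.png',(290,80,470,230),3)"
```

```text
t: 3.3
position: [0.4723, 0.355, 0.2471]
tool_rot: [-0.0, 1.0, 0.003, 0.006]
wrist_force: [1.3, 0.6, 0.1]
opening: 0.197
finger_force: 58.8
t: 3.8
position: [0.6087, 0.1514, 0.2378]
tool_rot: [0.0, 1.0, 0.0, -0.0]
wrist_force: [1.0, 0.3, -1.2]
opening: 0.195
finger_force: 58.8
t: 4.1
position: [0.6076, 0.1325, 0.2379]
tool_rot: [0.0, 1.0, 0.0, -0.001]
wrist_force: [-0.6, 1.0, -0.9]
opening: 0.193
finger_force: 58.9
t 4.1 pos [0.6076 0.1325 0.2379] yaw 90.0 F [-0.6  1.  -0.9] op 0.193 -> mm [-0.9  0.  57.9] row [-0.005  0.     0.29 ] -0.001
```

View pics/r1.png

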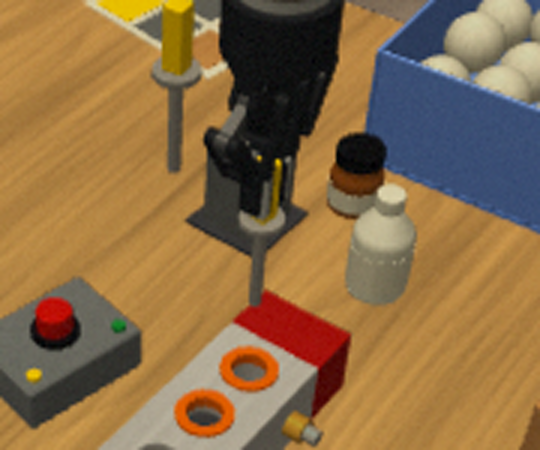

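The rod is held, with its tip at full-image pixel (375,180) and ring_a below at (373,203). Lowering it now.

```bash
python3 -c "
from h import *
s=cam('scene'); print(proj(s,(.6076,.1325,.1416)))"
python3 -m jog '0 0 0.2 0 -1; 0 0 0.4 0 -1; 0 0 0.46 0 -1; 0 0 0.46 0 -1';python3 -m jog '0 0 0.015 0 -1; 0 0 0.03 0 -1; 0 0 0.03 0 -1; 0 0 0.03 0 -1; 0 0 0.03 0 -1'; python3 -c "
from h import *
go(.6085,.1326,.128)"
```

```text
[374.15701684 179.65897205]
t: 4.6
position: [0.606, 0.1334, 0.1445]
tool_rot: [-0.001, 1.0, -0.0, -0.003]
wrist_force: [0.5, -0.2, -0.1]
opening: 0.191
finger_force: 58.9
t: 5.1
position: [0.6084, 0.1324, 0.1414]
tool_rot: [0.0, 1.0, 0.0, 0.001]
wrist_force: [-0.8, 0.5, -1.8]
opening: 0.193
finger_force: 58.9
t 5.1 pos [0.6084 0.1324 0.1414] yaw 90.0 F [-0.8  0.5 -1.8] op 0.193 -> mm [-0.1  0.2 13.4] row [-0.     0.001  0.067] -0.0
```

```bash
python3 -m jog '0 0 0.01 0 -1; 0 0 0.02 0 -1; 0 0 0.02 0 -1; 0 0 0.02 0 -1'; python3 -m jog '0 0 0.01 0 -1; 0 0 0.01 0 -1; 0 0 0.01 0 -1'
```

```text
t: 5.5
position: [0.6079, 0.1324, 0.1365]
tool_rot: [-0.0, 1.0, -0.0, -0.0]
wrist_force: [0.5, -1.1, -1.7]
opening: 0.193
finger_force: 58.9
t: 5.8
position: [0.608, 0.1324, 0.1346]
tool_rot: [-0.0, 1.0, -0.0, -0.0]
wrist_force: [-0.5, -0.2, -0.7]
opening: 0.192
finger_force: 58.9
```

```bash
for i in 1; do python3 -m jog '0 0 0.012 0 -1; 0 0 0.025 0 -1; 0 0 0.025 0 -1; 0 0 0.025 0 -1'; python3 -m jog '0 0 0.01 0 -1; 0 0 0.01 0 -1; 0 0 0.01 0 -1'; done
```

```text
t: 6.2
position: [0.6079, 0.1324, 0.1295]
tool_rot: [-0.0, 1.0, 0.0, -0.0]
wrist_force: [-0.3, -0.4, -0.9]
opening: 0.196
finger_force: 58.9
t: 6.5
position: [0.608, 0.1324, 0.1276]
tool_rot: [-0.0, 1.0, -0.0, -0.0]
wrist_force: [0.0, -0.7, -1.0]
opening: 0.194
finger_force: 58.9
```

```bash
python3 -m jog '0 0 0.015 0 -1; 0 0 0.035 0 -1; 0 0 0.035 0 -1; 0 0 0.035 0 -1'; python3 -m jog '0 0 0.01 0 -1; 0 0 0.01 0 -1; 0 0 0.01 0 -1';python3 -m jog '0 0 0.01 0 -1; 0 0 0.01 0 -1; 0 0 0.01 0 -1'
```

```text
t: 6.9
position: [0.6078, 0.1324, 0.1204]
tool_rot: [-0.0, 1.0, -0.0, -0.0]
wrist_force: [-0.3, 0.1, -1.6]
opening: 0.196
finger_force: 58.9
t: 7.2
position: [0.608, 0.1324, 0.1187]
tool_rot: [-0.0, 1.0, -0.0, -0.0]
wrist_force: [-0.4, 0.8, -0.8]
opening: 0.197
finger_force: 58.9
t: 7.5
position: [0.6088, 0.1325, 0.1182]
tool_rot: [-0.0, 1.0, 0.0, 0.001]
wrist_force: [-0.7, 1.1, 5.9]
opening: 0.195
finger_force: 59.5
```

```bash
python3 -m jog '0 0 -0.2 0 -1; 0 0 -0.335 0 -1; 0 0 -0.335 0 -1; 0 0 -0.335 0 -1'; python3 -m jog '0.005 -0.15 0 0 -1; 0.012 -0.3 0 0 -1; 0.012 -0.3 0 0 -1; 0.012 -0.3 0 0 -1'; python3 -m jog '0 0 0.1 0 -1; 0 0 0.18 0 -1; 0 0 0.18 0 -1; 0 0 0.18 0 -1';  python3 -m jog '0 0 0.01 0 -1; 0 0 0.02 0 -1; 0 0 0.03 0 -1; 0 0 0.03 0 -1; 0 0 0.03 0 -1'; python3 -c "
from h import *
go(.6058,.0726,.139)"
```

```text
t: 7.9
position: [0.6083, 0.1324, 0.184]
tool_rot: [-0.0, 1.0, -0.0, 0.001]
wrist_force: [0.1, 0.9, -2.0]
opening: 0.196
finger_force: 58.9
t: 8.3
position: [0.6046, 0.0722, 0.1818]
tool_rot: [0.001, 1.0, 0.0, -0.002]
wrist_force: [-0.4, -0.2, -1.9]
opening: 0.194
finger_force: 58.9
t: 8.7
position: [0.605, 0.073, 0.1468]
tool_rot: [-0.0, 1.0, 0.0, -0.001]
wrist_force: [0.5, -0.4, -0.5]
opening: 0.195
finger_force: 59.0
t: 9.2
position: [0.606, 0.0724, 0.1423]
tool_rot: [0.0, 1.0, -0.0, 0.001]
wrist_force: [-0.9, -0.6, 2.4]
opening: 0.199
finger_force: 59.1
t 9.2 pos [0.606  0.0724 0.1423] yaw 90.0 F [-0.9 -0.6  2.4] op 0.199 -> mm [0.2 0.2 3.3] row [0.001 0.001 0.016] -0.0
```

Contact seems to start at 0.1423, which matches a shallow port (tip at 0.046). I'll push 1.5 mm further to confirm.

```bash
python3 -m jog '0 0 0.008 0 -1; 0 0 0.008 0 -1; 0 0 0.008 0 -1; 0 0 0.008 0 -1'
```

```text
t: 9.6
position: [0.6066, 0.0724, 0.1422]
tool_rot: [-0.0, 1.0, -0.0, 0.001]
wrist_force: [-1.6, 0.0, 7.7]
opening: 0.198
finger_force: 59.8
```

Ring_b is shallow, so it takes a short plug. Ring_d is next.

```bash
python3 -m jog '0 0 -0.1 0 -1; 0 0 -0.24 0 -1; 0 0 -0.24 0 -1; 0 0 -0.24 0 -1'; python3 -m jog '0.005 -0.2 0 0 -1; 0.015 -0.4 0 0 -1; 0.026 -0.597 0 0 -1; 0.026 -0.597 0 0 -1; 0.026 -0.597 0 0 -1'; python3 -m jog '0 0 0.1 0 -1; 0 0 0.2 0 -1; 0 0 0.2 0 -1; 0 0 0.2 0 -1';  python3 -m jog '0 0 0.01 0 -1; 0 0 0.02 0 -1; 0 0 0.03 0 -1; 0 0 0.03 0 -1; 0 0 0.03 0 -1'; python3 -c "
from h import *
go(.6005,-.047,.139)"
```

```text
t: 10.0
position: [0.6058, 0.0724, 0.1882]
tool_rot: [0.0, 1.0, -0.0, 0.0]
wrist_force: [0.1, -0.2, -0.5]
opening: 0.194
finger_force: 59.0
t: 10.5
position: [0.5994, -0.0473, 0.1863]
tool_rot: [0.001, 1.0, 0.001, -0.001]
wrist_force: [0.1, 0.6, -1.3]
opening: 0.201
finger_force: 59.1
t: 10.9
position: [0.5999, -0.0457, 0.1474]
tool_rot: [-0.001, 1.0, 0.0, -0.001]
wrist_force: [0.1, 0.7, -0.4]
opening: 0.197
finger_force: 59.1
t: 11.4
position: [0.6005, -0.047, 0.1422]
tool_rot: [0.0, 1.0, -0.0, 0.0]
wrist_force: [-0.6, -0.6, -0.5]
opening: 0.193
finger_force: 59.1
t 11.4 pos [ 0.6005 -0.047   0.1422] yaw 90.0 F [-0.6 -0.6 -0.5] op 0.193 -> mm [-0.   0.   3.2] row [-0.     0.     0.016] -0.0
```

```bash
python3 -m jog '0 0 0.008 0 -1; 0 0 0.008 0 -1; 0 0 0.016 0 -1; 0 0 0.016 0 -1'; python3 -m jog '0 0 0.015 0 -1; 0 0 0.025 0 -1; 0 0 0.03 0 -1; 0 0 0.03 0 -1; 0 0 0.03 0 -1'; python3 -m jog '0 0 0.008 0 -1; 0 0 0.015 0 -1; 0 0 0.015 0 -1; 0 0 0.015 0 -1'
```

```text
t: 11.8
position: [0.6002, -0.0469, 0.1386]
tool_rot: [0.0, 1.0, 0.0, -0.0]
wrist_force: [-0.8, 0.2, -1.6]
opening: 0.194
finger_force: 59.1
t: 12.3
position: [0.6005, -0.047, 0.1329]
tool_rot: [-0.0, 1.0, -0.0, 0.0]
wrist_force: [-0.2, 0.0, -1.3]
opening: 0.197
finger_force: 59.1
t: 12.7
position: [0.6004, -0.0469, 0.1298]
tool_rot: [-0.0, 1.0, 0.0, -0.0]
wrist_force: [0.6, -0.3, -0.9]
opening: 0.197
finger_force: 59.1
```

Not shallow. The medium contact would come at 0.1303, so I'll go slightly further.

```bash
python3 -m jog '0 0 0.008 0 -1; 0 0 0.015 0 -1; 0 0 0.015 0 -1; 0 0 0.015 0 -1'
```

```text
t: 13.1
position: [0.6004, -0.047, 0.1268]
tool_rot: [-0.0, 1.0, 0.0, -0.0]
wrist_force: [-0.4, -0.3, -0.9]
opening: 0.193
finger_force: 59.1
```

```bash
python3 -m jog '0 0 0.01 0 -1; 0 0 0.025 0 -1; 0 0 0.04 0 -1; 0 0 0.04 0 -1; 0 0 0.04 0 -1'
```

```text
t: 13.6
position: [0.6003, -0.0469, 0.1187]
tool_rot: [-0.0, 1.0, 0.0, -0.0]
wrist_force: [0.2, -0.8, -0.9]
opening: 0.195
finger_force: 59.1
```

```bash
python3 -m jog '0 0 0.008 0 -1; 0 0 0.008 0 -1; 0 0 0.008 0 -1'
```

```text
t: 13.9
position: [0.6009, -0.047, 0.1182]
tool_rot: [-0.0, 1.0, -0.0, 0.001]
wrist_force: [-0.9, 0.9, 4.7]
opening: 0.196
finger_force: 59.6
```

Ring_d is deep, so the plugs needed are long, short, long. The rod goes back to its stand.

```bash
python3 -m jog '0 0 -0.2 0 -1; 0 0 -0.4 0 -1; 0 0 -0.6 0 -1; 0 0 -0.6 0 -1'; python3 -m jog '0.1 0.2 0 0 -1; 0.2 0.4 0 0 -1; 0.3 0.6 0 0 -1; 0.4 0.8 0 0 -1; 0.5 1 0 0 -1';  python3 -m jog '0.1 0.2 0 0 -1; 0.1 0.4 0 0 -1; 0.13 0.6 0 0 -1; 0.16 0.8 0 0 -1; 0.158 1 0 0 -1'; python3 -m jog '0 0 0 0 -1; 0 0 0 0 -1; 0 0 0 0 -1'; python3 -c "
from h import *
go(.4692,.3535,.195)"
```

```text
t: 14.3
position: [0.6038, -0.0479, 0.2444]
tool_rot: [-0.0, 1.0, -0.002, 0.006]
wrist_force: [0.2, 0.4, 0.0]
opening: 0.192
finger_force: 59.1
t: 14.8
position: [0.4989, 0.1543, 0.2361]
tool_rot: [0.0, 1.0, -0.0, -0.001]
wrist_force: [0.0, 1.3, -0.7]
opening: 0.199
finger_force: 59.1
t: 15.3
position: [0.4676, 0.3545, 0.2361]
tool_rot: [-0.0, 1.0, -0.0, -0.001]
wrist_force: [-0.0, -0.3, -1.0]
opening: 0.194
finger_force: 59.1
t: 15.6
position: [0.4687, 0.3522, 0.2365]
tool_rot: [0.0, 1.0, -0.0, -0.0]
wrist_force: [0.7, 0.2, -1.4]
opening: 0.198
finger_force: 59.2
t 15.6 pos [0.4687 0.3522 0.2365] yaw 90.0 F [ 0.7  0.2 -1.4] op 0.198 -> mm [-0.5  1.4 41.5] row [-0.003  0.007  0.207] -0.0
```

```bash
python3 -m jog '0 0.007 0 0 -1; 0 0.007 0.1 0 -1; 0 0.007 0.207 0 -1; 0 0.007 0.207 0 -1'; python3 -m jog '0 0 0.07 0 -1; 0 0 0.14 0 -1; 0 0 0.14 0 -1; 0 0 0.14 0 -1'; python3 -c "
from h import *
go(.4692,.3535,.1115)"
```

```text
t: 16.0
position: [0.4671, 0.3526, 0.1925]
tool_rot: [0.001, 1.0, -0.001, -0.003]
wrist_force: [0.0, -0.4, -1.4]
opening: 0.196
finger_force: 59.2
t: 16.4
position: [0.4687, 0.3543, 0.1677]
tool_rot: [0.0, 1.0, -0.0, -0.0]
wrist_force: [0.4, 0.8, -0.8]
opening: 0.196
finger_force: 59.2
t 16.4 pos [0.4687 0.3543 0.1677] yaw 90.0 F [ 0.4  0.8 -0.8] op 0.196 -> mm [-0.5 -0.8 56.2] row [-0.002 -0.004  0.281] -0.0
```

In the hole with no side force. Now fully down, release and rise.

```bash
python3 -m jog '0 0 0.1 0 -1; 0 0 0.2 0 -1; 0 0 0.278 0 -1; 0 0 0.278 0 -1; 0 0 0.278 0 -1'; python3 -m jog '0 0 0 0 -1; 0 0 0 0 0; 0 0 0 0 0; 0 0 0 0 0;0 0 0 0 0'; python3 -m jog '0 0 -0.1 0 0; 0 0 -0.3 0 0; 0 0 -0.5 0 0; 0 0 -0.5 0 0'; python3 -c "
from h import *
go(.5207,-.213,.2)"
```

```text
t: 16.9
position: [0.4691, 0.3546, 0.1126]
tool_rot: [-0.0, 1.0, 0.0, 0.0]
wrist_force: [-0.3, -0.0, -1.1]
opening: 0.186
finger_force: 58.4
t: 17.4
position: [0.4689, 0.3545, 0.1125]
tool_rot: [-0.0, 1.0, 0.0, 0.0]
wrist_force: [0.6, -0.6, -0.5]
opening: 0.5
finger_force: 0.0
t: 17.8
position: [0.4723, 0.3562, 0.2197]
tool_rot: [-0.0, 1.0, 0.003, 0.006]
wrist_force: [0.4, 0.7, 0.7]
opening: 0.502
finger_force: 0.0
t 17.8 pos [0.4723 0.3562 0.2197] yaw 90.0 F [0.4 0.7 0.7] op 0.502 -> mm [ -48.1 -569.3   17.1] row [-0.241 -2.846  0.086] 0.0
```

```bash
python3 -m jog '0 -0.25 0 0 0; 0 -0.5 0 0 0; 0 -0.75 0 0 0; 0 -1 0 0 0; 0 -1 0 0 0'; cat > look.py <<'E'
from h import *
s=cam('scene');t=cam('top')
Z={'green':.047,'blue':.035,'white':.023}
def fit(c,lo,hi,box,z):
    # centre of visible body: mask blob
    return [(ce,st) for ce,st in blobs(c,lo,hi,box,15)]
for nm,lo,hi in(('green',(50,120,40),(75,255,255)),('blue',(105,120,40),(122,255,255)),('white',(0,0,110),(180,90,255))):
  for n,c,box in(('s',s,(160,258,300,400)),('t',t,(380,156,452,232))):
    for ce,st in fit(c,lo,hi,box,0):
        x,y,w,h,_=st
        # extents: left/right mid column + upper (far) edge of body top, converted at top-plane
        print(nm,n,ce,list(st),onz(c,*ce,Z[nm]-.010).round(4))
for ce,st in blobs(s,(20,150,90),(32,255,255),(360,100,400,150))+blobs(t,(20,150,90),(32,255,255),(200,195,240,230)): print('yellow',ce,st)
E
python3 look.py
```

```text
t: 18.3
position: [0.4689, 0.1495, 0.2119]
tool_rot: [0.003, 1.0, -0.001, -0.0]
wrist_force: [0.6, 0.8, 1.0]
opening: 0.499
finger_force: 0.0
green s [249.6 293.7] [np.int32(242), np.int32(284), np.int32(15), np.int32(18), np.int32(167)] [ 0.5294 -0.2172  0.037 ]
green s [270.5 310.5] [np.int32(263), np.int32(300), np.int32(15), np.int32(19), np.int32(174)] [ 0.5912 -0.2202  0.037 ]
green s [223.2 354.7] [np.int32(215), np.int32(344), np.int32(17), np.int32(20), np.int32(193)] [ 0.5812 -0.3439  0.037 ]
green t [398.6 173.3] [np.int32(395), np.int32(169), np.int32(9), np.int32(8), np.int32(38)] [ 0.5806 -0.2149  0.037 ]
green t [438.2 175.5] [np.int32(435), np.int32(171), np.int32(9), np.int32(9), np.int32(46)] [ 0.5706 -0.3404  0.037 ]
green t [398.3 192.5] [np.int32(395), np.int32(188), np.int32(9), np.int32(9), np.int32(44)] [ 0.519  -0.2107  0.037 ]
blue s [210.1 297. ] [np.int32(203), np.int32(289), np.int32(14), np.int32(15), np.int32(134)] [ 0.4607 -0.2691  0.025 ]
blue s [213.2 316.7] [np.int32(206), np.int32(308), np.int32(15), np.int32(16), np.int32(141)] [ 0.5002 -0.2972  0
[... 704 characters left out ...]
0.2056  0.013 ]
white s [187.2 319.1] [np.int32(181), np.int32(312), np.int32(13), np.int32(13), np.int32(76)] [ 0.4538 -0.3305  0.013 ]
white s [206.3 336.9] [np.int32(199), np.int32(329), np.int32(14), np.int32(14), np.int32(85)] [ 0.5154 -0.3336  0.013 ]
white t [434.8 194.9] [np.int32(432), np.int32(190), np.int32(8), np.int32(9), np.int32(41)] [ 0.5124 -0.3328  0.013 ]
white t [395.6 212.1] [np.int32(392), np.int32(208), np.int32(9), np.int32(8), np.int32(43)] [ 0.46   -0.2038  0.013 ]
white t [435.  214.3] [np.int32(432), np.int32(210), np.int32(8), np.int32(9), np.int32(42)] [ 0.4499 -0.3293  0.013 ]
yellow [375.2 116.5] [372 108   8  19 126]
yellow [209.7 208.7] [205 205  10   8  57]
```

Only one blue plug, at (417.7,194.3) before, has been knocked aside to (424,201), and no medium plugs are needed. First is the green plug near (0.586,-0.216). I'll rotate the tool to close along x.

```bash
python3 -m jog '0 -0.25 0 0 0; 0 -0.5 0 0 0; -0.2 -0.75 0 0 0; -0.4 -1 0 0 0; -0.58 -1 0 0 0'; python3 -c "
from h import *
go(.586,-.2165,.2,0);print(robot.observe()['qpos'].round(2))"
```

```text
t: 18.9
position: [0.5783, -0.0439, 0.2122]
tool_rot: [0.0, 1.0, -0.0, -0.0]
wrist_force: [0.6, 0.1, 1.7]
opening: 0.5
finger_force: 0.0
t 18.9 pos [ 0.5783 -0.0439  0.2122] yaw 90.0 F [0.6 0.1 1.7] op 0.5 -> mm [  -7.8 -172.6   12.2] row [-0.039 -0.863  0.061] 1.0
[-0.28  0.19  1.6  -0.    1.35 -1.85]
```

```bash
python3 -m jog '0 -0.2 0 0.1 0; 0 -0.4 0 0.2 0; 0 -0.6 0 0.28 0; -0.02 -0.8 0 0.37 0; -0.039 -0.863 0 0.47 0';python3 -m jog '0 0 0 0.09 0; 0 0 0 0.19 0; 0 0 0 0.28 0; 0 0 0 0.38 0; 0 0 0 0.47 0'; python3 -c "
from h import *
go(.586,-.2165,.1,0)"
```

```text
t: 19.4
position: [0.586, -0.2172, 0.2116]
tool_rot: [0.361, 0.933, -0.0, 0.0]
wrist_force: [0.3, 0.1, 0.5]
opening: 0.496
finger_force: 0.0
t: 19.9
position: [0.5864, -0.2133, 0.2117]
tool_rot: [0.672, 0.741, 0.0, -0.0]
wrist_force: [-0.1, 1.3, 0.2]
opening: 0.501
finger_force: 0.0
t 19.9 pos [ 0.5864 -0.2133  0.2117] yaw 5.6 F [-0.1  1.3  0.2] op 0.501 -> mm [ -3.3  -0.6 111.7] row [-0.016 -0.003  0.558] 0.062
```

```bash
python3 -m jog '-0.016 -0.003 0.2 0.062 0; -0.016 -0.003 0.4 0.062 0; -0.016 -0.003 0.6 0.062 0; -0.016 -0.003 0.6 0.062 0; -0.016 -0.003 0.6 0.062 0'; python3 -c "
from h import *
go(.586,-.2165,.051,0)
s=cam('scene'); a=cv2.resize(s['pixels'][230:350,200:340],(467,400),interpolation=2)
t=cam('top'); b=cv2.resize(t['pixels'][130:250,350:460],(330,400),interpolation=2)
cv2.imwrite('pics/p1.png',np.hstack([a,b])[:,:,::-1])"
```

```text
t: 20.4
position: [0.5856, -0.2171, 0.0922]
tool_rot: [0.705, 0.709, -0.0, -0.001]
wrist_force: [0.4, -0.4, 1.0]
opening: 0.501
finger_force: 0.0
t 20.4 pos [ 0.5856 -0.2171  0.0922] yaw 0.3 F [ 0.4 -0.4  1. ] op 0.501 -> mm [ 0.6  0.5 41.2] row [0.003 0.002 0.206] 0.004
```

View pics/p1.png

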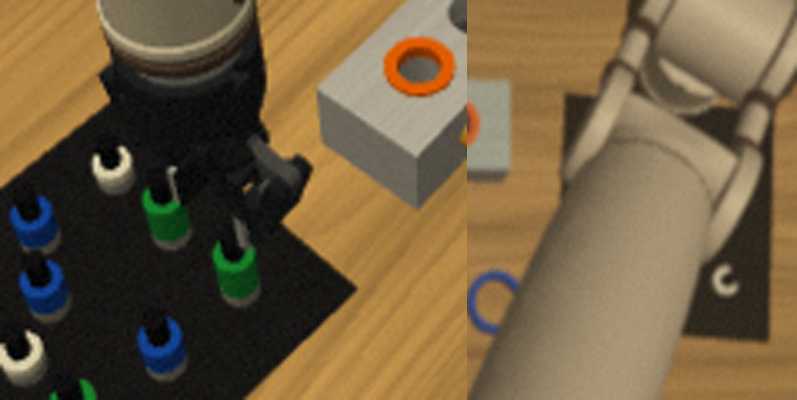

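Green plug A's stem is at crop (235,240), full (270.5,302), with the pads at crop (175,180) and (240,235). I'll check it by projection before going down.

```bash
python3 -c "
from h import *
s=cam('scene')
for p in((.586,-.2165,.071),(.586,-.2165,.059),(.586,-.2165,.047),(.573,-.2165,.105),(.599,-.2165,.105)): print(p,proj(s,p).round(1), ((proj(s,p)-[200,230])*3.333).round())"
```

```text
(0.586, -0.2165, 0.071) [268.  299.3] [227. 231.]
(0.586, -0.2165, 0.059) [268.7 302.3] [229. 241.]
(0.586, -0.2165, 0.047) [269.3 305.4] [231. 251.]
(0.573, -0.2165, 0.105) [261.2 286.7] [204. 189.]
(0.599, -0.2165, 0.105) [271.1 293.7] [237. 212.]
```

```bash
python3 -m jog '0 0.012 0 0 0; 0.004 0.012 0.1 0 0; 0.004 0.012 0.2 0 0; 0.004 0.012 0.2 0 0; 0.004 0.012 0.2 0 0'; python3 -m jog '0 0 0 0 0; 0 0 0 0 -1; 0 0 0 0 -1; 0 0 0 0 -1; 0 0 0 0 -1'; python3 -m jog '0 0 0 0 -1; 0 0 -0.05 0 -1; 0 0 -0.1 0 -1; 0 0 -0.2 0 -1; 0 0 -0.3 0 -1'; python3 -c "
from h import *
go(.6005,-.047,.18,0)"
```

```text
t: 21.05
position: [0.588, -0.2179, 0.0533]
tool_rot: [0.706, 0.708, 0.0, 0.0]
wrist_force: [-0.2, 0.5, 0.1]
opening: 0.5
finger_force: 0.0
t: 21.55
position: [0.5878, -0.2181, 0.0534]
tool_rot: [0.706, 0.709, -0.0, 0.001]
wrist_force: [-2.4, -0.5, 5.7]
opening: 0.129
finger_force: 58.5
t: 22.05
position: [0.5874, -0.2174, 0.1132]
tool_rot: [0.706, 0.709, 0.0, -0.0]
wrist_force: [0.3, -0.6, -0.6]
opening: 0.133
finger_force: 58.6
t 22.1 pos [ 0.5874 -0.2174  0.1132] yaw 0.2 F [ 0.3 -0.6 -0.6] op 0.133 -> mm [170.4  13.8 -66.8] row [ 0.852  0.069 -0.334] 0.003
```

```bash
python3 -m jog '0 0 -0.2 0 -1; 0 0 -0.334 0 -1; 0.2 0.02 -0.334 0 -1; 0.4 0.04 -0.334 0 -1; 0.6 0.069 -0.334 0 -1'; python3 -m jog '0.1 0 0 0 -1; 0.252 0 0 0 -1; 0.252 0 0 0 -1; 0.252 0 0 0 -1; 0.252 0 0 0 -1'; python3 -c "
from h import *
go(.6005,-.047,.14,0)
s=cam('scene'); a=cv2.resize(s['pixels'][170:290,270:390],(400,400),interpolation=2)
t=cam('top'); b=cv2.resize(t['pixels'][120:220,300:400],(400,400),interpolation=2)
cv2.imwrite('pics/p2.png',np.hstack([a,b])[:,:,::-1])"
```

```text
t: 22.55
position: [0.601, -0.0965, 0.1802]
tool_rot: [0.706, 0.708, 0.0, 0.001]
wrist_force: [0.7, 1.2, -0.3]
opening: 0.135
finger_force: 58.6
t: 23.05
position: [0.6007, -0.0479, 0.1795]
tool_rot: [0.706, 0.708, 0.0, 0.0]
wrist_force: [-0.5, 0.1, -1.2]
opening: 0.131
finger_force: 58.6
t 23.1 pos [ 0.6007 -0.0479  0.1795] yaw 0.2 F [-0.5  0.1 -1.2] op 0.131 -> mm [ 1.  -0.3 39.5] row [ 0.005 -0.001  0.197] 0.002
```

View pics/p2.png

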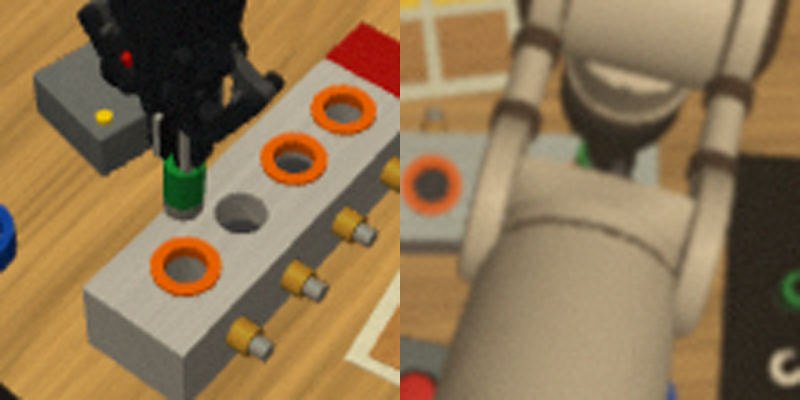

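```bash
cat > held.py <<'E'
import sys
from h import *
def held(L,lo,hi,box,zoff):
    # held plug's offset from the TCP, from lateral silhouette edges and foot bottom row (scene view)
    s=cam('scene'); o=robot.observe(); p=o['position']
    zb=p[2]-zoff
    a=np.linspace(0,2*np.pi,90); ring=lambda z,r:np.stack([p[0]+r*np.cos(a),p[1]+r*np.sin(a),0*a+z],1)
    pr=lambda P:np.array([proj(s,q) for q in P])
    lo_c=pr(ring(zb+.012,.013))
    m=blobs(s,lo,hi,box,25); print('tcp',p.round(4))
    for ce,st in m:
        print('blob',ce,'cols',st[0]-.5,st[0]+st[2]-.5,'rows',st[1]-.5,st[1]+st[3]-.5)
    print('pred cols',lo_c[:,0].min().round(1),lo_c[:,0].max().round(1),'colour bottom row',lo_c[:,1].max().round(1))
E
python3 -c "
from held import *
held(.045,(50,110,30),(75,255,255),(300,200,345,245),.0513)
s=cam('scene')
for p in ((.6005,-.047,.067),(.6021,-.0472,.067)): print(proj(s,p))
for d in((.001,0,0),(0,.001,0),(0,0,.001)): print((proj(s,np.array((.6,-.047,.14))+d)-proj(s,(.6,-.047,.14))).round(2))
"
```

```text
tcp [ 0.6007 -0.0482  0.1792]
blob [324.1 225.2] cols 318.5 330.5 rows 215.5 232.5
pred cols 317.8 330.3 colour bottom row 233.0
[324.87882289 248.87286977]
[325.40639258 249.28082434]
[0.38 0.22]
[ 0.29 -0.3 ]
[-0.01 -0.31]
```

```bash
python3 -m jog '0 0.005 0.1 0 -1; 0 0.005 0.2 0 -1; 0 0.005 0.27 0 -1; 0 0.005 0.27 0 -1; 0 0.005 0.27 0 -1'; python3 -c "
from held import *
held(.045,(50,110,30),(75,255,255),(300,205,345,262),.0513)
s=cam('scene');save(s,'p3.png',(285,190,365,280),5)"
```

```text
t: 23.75
position: [0.6018, -0.0474, 0.1253]
tool_rot: [0.706, 0.708, 0.0, 0.0]
wrist_force: [-0.4, 0.0, -1.0]
opening: 0.133
finger_force: 58.6
tcp [ 0.6023 -0.0475  0.1261]
blob [325.  241.6] cols 319.5 331.5 rows 232.5 248.5
pred cols 319.2 331.3 colour bottom row 248.8
```

View pics/p3.png

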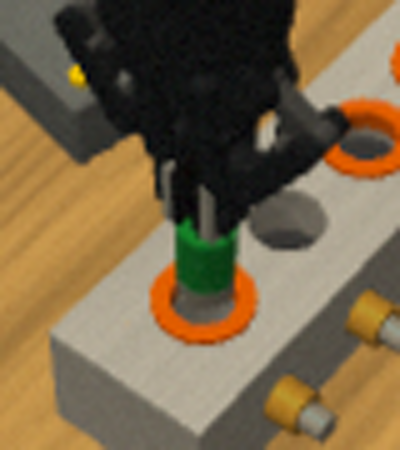

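The plug is laterally centred over ring_d, at crop x=206 against the ring's 204. Lowering gently.

```bash
python3 -m jog '-0.003 -0.004 0.03 0 -1; -0.003 -0.004 0.05 0 -1; -0.003 -0.004 0.05 0 -1; -0.003 -0.004 0.05 0 -1';  python3 -m jog '0 0 0.01 0 -1; 0 0 0.02 0 -1; 0 0 0.02 0 -1'
```

```text
t: 24.25
position: [0.6007, -0.0477, 0.1149]
tool_rot: [0.706, 0.709, -0.0, -0.0]
wrist_force: [0.3, 0.5, -0.9]
opening: 0.136
finger_force: 58.6
t: 24.55
position: [0.6006, -0.0477, 0.1107]
tool_rot: [0.706, 0.709, -0.0, -0.0]
wrist_force: [-0.2, 0.4, -0.2]
opening: 0.132
finger_force: 58.6
```

```bash
python3 -m jog '0 0 0.04 0 -1; 0 0 0.08 0 -1; 0 0 0.12 0 -1; 0 0 0.17 0 -1; 0 0 0.17 0 -1';  python3 -m jog '0 0 0.005 0 -1; 0 0 0.01 0 -1; 0 0 0.01 0 -1'
```

```text
t: 25.05
position: [0.6004, -0.0477, 0.0758]
tool_rot: [0.706, 0.708, -0.0, -0.001]
wrist_force: [0.7, -0.5, -0.1]
opening: 0.129
finger_force: 58.5
t: 25.35
position: [0.6009, -0.0478, 0.0754]
tool_rot: [0.706, 0.709, 0.0, 0.0]
wrist_force: [-1.5, 0.7, 0.7]
opening: 0.126
finger_force: 58.8
```

```bash
python3 -m jog '0 0 0 0 -0.4; 0 0 0 0 -0.3; 0 0 0 0 -0.2; 0 0 0 0 -0.2'; python3 -m jog '0 0 -0.1 0 -0.2; 0 0 -0.3 0 -0.2; 0 0 -0.5 0 -0.2; 0 0 -0.5 0 -0.2'; python3 -m jog '-0.25 0 0 0 0; -0.5 0 0 0 0; -0.75 -0.15 0 0 0; -0.83 -0.38 0 0 0; -0.83 -0.38 0 0 0'; python3 -c "
from h import *
go(.5265,-.213,.1,0)
s=cam('scene');save(s,'p4.png',(180,190,360,325),3)"; python3 look.py | grep -E 'green|white'
```

```text
t: 25.75
position: [0.6008, -0.0478, 0.075]
tool_rot: [0.706, 0.709, -0.0, -0.0]
wrist_force: [0.2, 0.5, -0.3]
opening: 0.401
finger_force: 0.0
t: 26.15
position: [0.6049, -0.0489, 0.1824]
tool_rot: [0.706, 0.709, 0.003, 0.006]
wrist_force: [1.4, -0.3, 0.8]
opening: 0.398
finger_force: 0.0
t: 26.65
position: [0.5209, -0.2158, 0.1729]
tool_rot: [0.707, 0.707, -0.001, -0.002]
wrist_force: [-0.3, 0.4, -0.2]
opening: 0.502
finger_force: 0.0
t 26.6 pos [ 0.5209 -0.2158  0.1729] yaw -0.0 F [-0.3  0.4 -0.2] op 0.502 -> mm [ 2.7  6.  72.9] row [0.013 0.03  0.365] -0.0
green s [249.6 293.8] [np.int32(242), np.int32(284), np.int32(15), np.int32(19), np.int32(168)] [ 0.5296 -0.2173  0.037 ]
green s [223.2 354.6] [np.int32(214), np.int32(344), np.int32(18), np.int32(20), np.int32(194)] [ 0.581  -0.3438  0.037 ]
white s [233.4 280.4] [np.int32(228), np.int32(274), np.int32(11), np.int32(12), np.int32(66)] [ 0.464  -0.2056  0.013 ]
white s [187.2 319.2] [np.int32(181), np.int32(312), np.int32(13), np.int32(13), np.int32(77)] [ 0.454  -0.3306  0.013 ]
white s [206.3 336.9] [np.int32(199), np.int32(329), np.int32(14), np.int32(14), np.int32(85)] [ 0.5154 -0.3336  0.013 ]
white t [423.6 169.8] [np.int32(406), np.int32(157), np.int32(38), np.int32(25), np.int32(291)] [ 0.5955 -0.3019  0.013 ]
white t [440.5 163.2] [np.int32(423), np.int32(156), np.int32(29), np.int32(22), np.int32(377)] [ 0.6161 -0.3584  0.013 ]
white t [415.3 209.7] [np.int32(380), np.int32(173), np.int32(72), np.int32(59), np.int32(2573)] [ 0.4662 -0.2672  0.013 ]
```

View pics/p4.png

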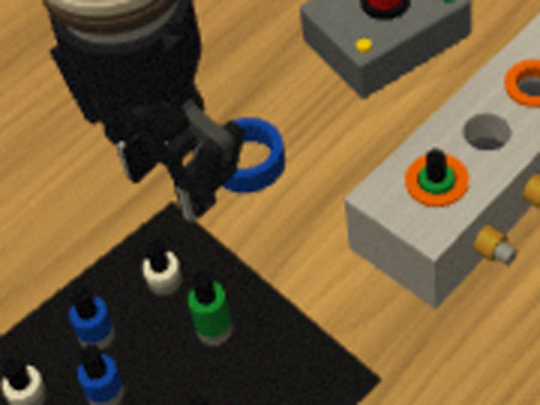

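Ring_d is filled flush, with the stem at crop (436,165). Next is green plug B.

```bash
python3 -m jog '0.007 0.027 0.1 0 0; 0.007 0.027 0.3 0 0; 0.007 0.027 0.365 0 0; 0.007 0.027 0.365 0 0; 0.007 0.027 0.365 0 0'; python3 -c "
from h import *
go(.5264,-.2145,.053,0)"
```

```text
t: 27.3
position: [0.532, -0.2126, 0.1032]
tool_rot: [0.705, 0.709, 0.0, 0.001]
wrist_force: [-0.0, 0.1, 0.7]
opening: 0.498
finger_force: 0.0
t 27.3 pos [ 0.532  -0.2126  0.1032] yaw 0.3 F [-0.   0.1  0.7] op 0.498 -> mm [-1.8 -5.6 50.2] row [-0.009 -0.028  0.251] 0.003
```

```bash
python3 -m jog '-0.009 -0.028 0 0.003 0; -0.009 -0.028 0.1 0.003 0; -0.009 -0.028 0.251 0.003 0; -0.009 -0.028 0.251 0.003 0; -0.009 -0.028 0.251 0.003 0'; python3 -m jog '0 0 0 0 0; 0 0 0 0 -1; 0 0 0 0 -1; 0 0 0 0 -1; 0 0 0 0 -1'; python3 -m jog '0 0 0 0 -1; 0 0 -0.2 0 -1; 0 0 -0.4 0 -1; 0 0 -0.65 0 -1; 0 0 -0.65 0 -1'; python3 -c "
from h import *
go(.6085,.1326,.18,0)"
```

```text
t: 27.8
position: [0.5255, -0.2148, 0.053]
tool_rot: [0.707, 0.707, 0.0, 0.0]
wrist_force: [0.2, -0.3, 0.4]
opening: 0.506
finger_force: 0.0
t: 28.3
position: [0.5257, -0.2151, 0.0532]
tool_rot: [0.707, 0.707, -0.0, 0.001]
wrist_force: [-2.2, 0.4, 6.4]
opening: 0.131
finger_force: 58.4
t: 28.8
position: [0.5295, -0.2171, 0.1904]
tool_rot: [0.707, 0.707, 0.001, 0.007]
wrist_force: [0.8, -0.6, -0.5]
opening: 0.13
finger_force: 58.9
t 28.8 pos [ 0.5295 -0.2171  0.1904] yaw -0.0 F [ 0.8 -0.6 -0.5] op 0.13 -> mm [349.8  78.7   8.5] row [1.749 0.394 0.042] -0.0
```

```bash
python3 -m jog '0.2 0.1 0 0 -1; 0.4 0.2 0 0 -1; 0.6 0.3 0 0 -1; 0.8 0.4 0 0 -1; 1 0.4 0 0 -1'; python3 -m jog '0.2 0 0 0 -1; 0.4 0 0 0 -1; 0.6 0 0 0 -1; 0.74 0 0 0 -1; 0.74 0 0 0 -1'; python3 -m jog '0 0 0 0 -1; 0 0 0 0 -1'; python3 -c "
from h import *
go(.6085,.1326,.126,0)"
```

```text
t: 29.3
position: [0.6069, -0.0128, 0.1815]
tool_rot: [0.707, 0.707, 0.0, 0.0]
wrist_force: [1.0, 0.4, -0.7]
opening: 0.133
finger_force: 58.9
t: 29.8
position: [0.6048, 0.1372, 0.1812]
tool_rot: [0.706, 0.708, 0.0, -0.001]
wrist_force: [-1.1, -0.4, -0.8]
opening: 0.135
finger_force: 58.9
t: 30.0
position: [0.6055, 0.1325, 0.1815]
tool_rot: [0.708, 0.707, -0.0, 0.0]
wrist_force: [-0.0, 0.7, -1.4]
opening: 0.134
finger_force: 58.8
t 30.0 pos [0.6055 0.1325 0.1815] yaw -0.1 F [-0.   0.7 -1.4] op 0.134 -> mm [ 0.2  3.  55.5] row [0.001 0.015 0.278] -0.001
```

```bash
python3 -m jog '-0.001 0.014 0.1 0 -1; -0.001 0.014 0.2 0 -1; -0.001 0.014 0.278 0 -1; -0.001 0.014 0.278 0 -1; -0.001 0.014 0.278 0 -1'; python3 -c "
from held import *
held(.045,(50,110,30),(75,255,255),(345,150,400,230),.0532)
go(.6083,.1318,.12,0)
s=cam('scene');print(proj(s,(.6097,.1323,.067)))
save(s,'p5.png',(330,140,420,230),5)"
```

```text
t: 30.5
position: [0.6084, 0.1327, 0.1264]
tool_rot: [0.708, 0.707, -0.0, -0.0]
wrist_force: [-0.2, -0.6, -0.0]
opening: 0.132
finger_force: 58.8
tcp [0.609  0.1328 0.1273]
blob [373.1 193.1] cols 367.5 379.5 rows 184.5 200.5
pred cols 367.7 378.7 colour bottom row 200.6
t 30.6 pos [0.609  0.1328 0.1273] yaw -0.1 F [-1.3  0.5 -1.1] op 0.133 -> mm [-1.1 -0.7  7.3] row [-0.005 -0.004  0.036] -0.001
[372.80375235 202.29897991]
```

View pics/p5.png

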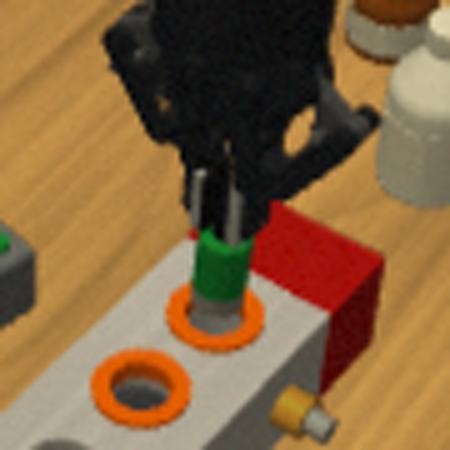

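The plug is about 0.7 px right of ring_a's centre, so I'll nudge (-0.8,-1.2) mm and lower.

```bash
python3 -m jog '-0.006 -0.004 0.03 0 -1; -0.006 -0.004 0.055 0 -1; -0.006 -0.004 0.055 0 -1; -0.006 -0.004 0.055 0 -1';  python3 -m jog '0 0 0.01 0 -1; 0 0 0.02 0 -1; 0 0 0.02 0 -1'
```

```text
t: 31.0
position: [0.6074, 0.1321, 0.1151]
tool_rot: [0.707, 0.707, -0.0, -0.0]
wrist_force: [0.3, 0.2, -2.2]
opening: 0.133
finger_force: 58.7
t: 31.3
position: [0.6075, 0.1321, 0.111]
tool_rot: [0.707, 0.707, -0.0, -0.0]
wrist_force: [0.4, 0.6, -0.2]
opening: 0.129
finger_force: 58.7
```

Bottom of the plug is at 0.058, inside the ring with no force. Going down, then release.

```bash
python3 -m jog '0 0 0.04 0 -1; 0 0 0.08 0 -1; 0 0 0.12 0 -1; 0 0 0.17 0 -1; 0 0 0.17 0 -1';  python3 -m jog '0 0 0.005 0 -1; 0 0 0.01 0 -1; 0 0 0.01 0 -1'
```

```text
t: 31.8
position: [0.6069, 0.132, 0.0758]
tool_rot: [0.707, 0.707, -0.001, -0.001]
wrist_force: [-0.5, -0.2, -0.2]
opening: 0.129
finger_force: 58.7
t: 32.1
position: [0.6076, 0.1321, 0.0753]
tool_rot: [0.707, 0.707, 0.0, 0.0]
wrist_force: [-0.2, -0.3, -1.0]
opening: 0.133
finger_force: 58.7
```

```bash
python3 -m jog '0 0 0 0 -0.4; 0 0 0 0 -0.3; 0 0 0 0 -0.2; 0 0 0 0 -0.2'; python3 -m jog '0 0 -0.1 0 -0.2; 0 0 -0.3 0 -0.2; 0 0 -0.5 0 -0.2; 0 0 -0.5 0 -0.2'; python3 -m jog '-0.2 -0.1 0 0 0; -0.4 -0.2 0 0 0; -0.6 -0.3 0 0 0; -0.8 -0.4 0 0 0; -1 -0.5 0 0 0';  python3 -m jog '-0.2 -0.1 0 0 0; -0.4 -0.2 0 0 0; -0.6 -0.22 0 0 0; -0.68 -0.24 0 0 0; -0.68 -0.24 0 0 0'; python3 -m jog '0 0 0 0 0; 0 0 0 0 0'; python3 -c "
from h import *
go(.461,-.2035,.08,0)"; python3 look.py | grep 'white s'
```

```text
t: 32.5
position: [0.6077, 0.1321, 0.0755]
tool_rot: [0.707, 0.707, 0.0, 0.0]
wrist_force: [-0.3, -0.3, -0.3]
opening: 0.401
finger_force: 0.0
t: 32.9
position: [0.6118, 0.1323, 0.1829]
tool_rot: [0.707, 0.707, 0.005, 0.004]
wrist_force: [1.6, 0.4, 0.4]
opening: 0.403
finger_force: 0.0
t: 33.4
position: [0.5062, -0.0691, 0.1749]
tool_rot: [0.707, 0.707, -0.0, -0.0]
wrist_force: [0.6, -0.1, -0.6]
opening: 0.501
finger_force: 0.0
t: 33.9
position: [0.4586, -0.2059, 0.175]
tool_rot: [0.709, 0.706, -0.0, 0.0]
wrist_force: [-0.6, -0.7, 0.1]
opening: 0.495
finger_force: 0.0
t: 34.1
position: [0.4594, -0.2027, 0.175]
tool_rot: [0.707, 0.707, 0.0, -0.0]
wrist_force: [0.3, 0.4, 0.7]
opening: 0.502
finger_force: 0.0
t 34.1 pos [ 0.4594 -0.2027  0.175 ] yaw 0.0 F [0.3 0.4 0.7] op 0.502 -> mm [-0.8  1.7 95. ] row [-0.004  0.008  0.475] 0.0
white s [233.3 280.3] [np.int32(228), np.int32(274), np.int32(11), np.int32(12), np.int32(65)] [ 0.4637 -0.2055  0.013 ]
white s [187.2 319.1] [np.int32(181), np.int32(312), np.int32(13), np.int32(13), np.int32(76)] [ 0.4538 -0.3305  0.013 ]
white s [206.3 336.8] [np.int32(199), np.int32(329), np.int32(14), np.int32(14), np.int32(84)] [ 0.5152 -0.3335  0.013 ]
```

```bash
python3 -m jog '-0.004 0.008 0.2 0 0; -0.004 0.008 0.4 0 0; -0.004 0.008 0.475 0 0; -0.004 0.008 0.475 0 0; -0.004 0.008 0.475 0 0'; python3 -c "
from h import *
go(.461,-.2035,.0285,0)
s=cam('scene')
print(proj(s,(.461,-.2035,.017)),proj(s,(.588,-.2165,.03)),proj(s,(.5257,-.215,.03)))"
```

```text
t: 34.7
position: [0.4614, -0.2044, 0.0809]
tool_rot: [0.707, 0.707, 0.0, 0.0]
wrist_force: [0.0, -0.1, -0.3]
opening: 0.504
finger_force: 0.0
t 34.7 pos [ 0.4614 -0.2044  0.0809] yaw 0.0 F [ 0.  -0.1 -0.3] op 0.504 -> mm [ 0.9 -0.5 52.4] row [ 0.004 -0.002  0.262] 0.0
[232.79366231 278.07944336] [270.90833442 310.07434837] [249.50400634 293.81255224]
```

Columns agree (232.8 predicted, 233.2 seen), so I'll grasp and lift.

```bash
python3 -m jog '0.004 0 0.1 0 0; 0.004 0 0.2 0 0; 0.004 0 0.262 0 0; 0.004 0 0.262 0 0; 0.004 0 0.262 0 0'; python3 -m jog '0 0 0 0 0; 0 0 0 0 -1; 0 0 0 0 -1; 0 0 0 0 -1; 0 0 0 0 -1'; python3 -m jog '0 0 0 0 -1; 0 0 -0.2 0 -1; 0 0 -0.4 0 -1; 0 0 -0.6 0 -1; 0 0 -0.75 0 -1'; python3 -m jog '0 0 0 0 -1; 0 0 0 0 -1'; python3 -c "
from h import *
go(.605,.072,.18,0)"
```

```text
t: 35.25
position: [0.4616, -0.2043, 0.0289]
tool_rot: [0.707, 0.707, 0.0, 0.001]
wrist_force: [-0.5, -0.5, 0.6]
opening: 0.502
finger_force: 0.0
t: 35.75
position: [0.4614, -0.2042, 0.0286]
tool_rot: [0.707, 0.707, 0.0, 0.001]
wrist_force: [-0.6, 0.4, 3.7]
opening: 0.134
finger_force: 58.5
t: 36.25
position: [0.4611, -0.204, 0.18]
tool_rot: [0.707, 0.707, 0.0, 0.001]
wrist_force: [0.1, 0.1, -0.8]
opening: 0.135
finger_force: 58.8
t: 36.45
position: [0.4608, -0.2037, 0.1776]
tool_rot: [0.707, 0.707, 0.0, -0.0]
wrist_force: [-0.1, 0.0, -0.8]
opening: 0.133
finger_force: 58.8
t 36.5 pos [ 0.4608 -0.2037  0.1776] yaw -0.0 F [-0.1  0.  -0.8] op 0.133 -> mm [275.8 144.   -2.4] row [ 1.379  0.72  -0.012] -0.0
```

```bash
python3 -m jog '0.2 0.1 0 0 -1; 0.4 0.2 0 0 -1; 0.6 0.3 0 0 -1; 0.8 0.4 0 0 -1; 1 0.5 0 0 -1'; python3 -m jog '0.2 0.1 0 0 -1; 0.379 0.22 0 0 -1; 0.379 0.22 0 0 -1; 0.379 0.22 0 0 -1'; python3 -m jog '0 0 0.2 0 -1; 0 0 0.38 0 -1; 0 0 0.38 0 -1; 0 0 0.38 0 -1; 0 0 0.38 0 -1'; python3 -c "
from held import *
held(.021,(0,0,130),(30,70,255),(340,170,375,225),.0286)
go(.6052,.072,.09,0)
s=cam('scene')
save(s,'p6.png',(310,150,400,240),5)"
```

```text
t: 36.95
position: [0.56, -0.0018, 0.175]
tool_rot: [0.707, 0.707, -0.001, -0.002]
wrist_force: [0.3, -1.6, -0.3]
opening: 0.134
finger_force: 58.9
t: 37.35
position: [0.6037, 0.0726, 0.1749]
tool_rot: [0.707, 0.707, -0.002, -0.002]
wrist_force: [-0.6, -0.3, -0.8]
opening: 0.13
finger_force: 58.9
t: 37.85
position: [0.6057, 0.0712, 0.1037]
tool_rot: [0.708, 0.707, 0.0, 0.001]
wrist_force: [-0.2, 0.5, -0.4]
opening: 0.133
finger_force: 59.1
tcp [0.606  0.0713 0.104 ]
blob [355.9 215.8] cols 339.5 374.5 rows 204.5 224.5
pred cols 351.9 363.3 colour bottom row 215.6
t 37.9 pos [0.606  0.0713 0.104 ] yaw -0.1 F [-0.1  0.4 -0.6] op 0.133 -> mm [ 0.7 -0.9 14. ] row [ 0.003 -0.004  0.07 ] -0.001
```

View pics/p6.png

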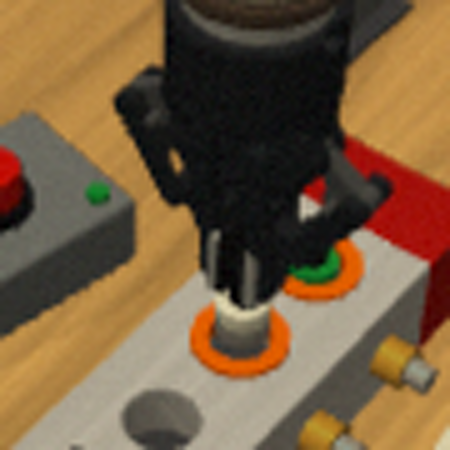

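The short plug sits centred over ring_b, at crop x=241 against the ring's 240.5, and the green in ring_a looks flush. Lowering.

```bash
python3 -m jog '0.001 -0.002 0.02 0 -1; 0.001 -0.002 0.05 0 -1; 0.001 -0.002 0.07 0 -1; 0.001 -0.002 0.07 0 -1'; python3 -m jog '0 0 0.02 0 -1; 0 0 0.04 0 -1; 0 0 0.06 0 -1; 0 0 0.07 0 -1; 0 0 0.07 0 -1'; python3 -c "
from h import *
go(.6052,.072,.0746,0)"
```

```text
t: 38.35
position: [0.6038, 0.0722, 0.0867]
tool_rot: [0.707, 0.707, -0.001, -0.001]
wrist_force: [-1.0, -0.3, 0.0]
opening: 0.134
finger_force: 59.1
t: 38.85
position: [0.6051, 0.072, 0.0745]
tool_rot: [0.707, 0.707, 0.0, 0.0]
wrist_force: [-1.5, 0.4, 3.3]
opening: 0.13
finger_force: 59.4
t 38.9 pos [0.6051 0.072  0.0745] yaw -0.0 F [-1.5  0.4  3.3] op 0.13 -> mm [-0.   0.1 -0.1] row [-0.     0.001 -0.   ] -0.0
```

```bash
python3 -m jog '0 0 0 0 -0.4; 0 0 0 0 -0.3; 0 0 0 0 -0.2; 0 0 0 0 -0.2'; python3 -m jog '0 0 -0.1 0 -0.2; 0 0 -0.3 0 -0.2; 0 0 -0.4 0 -0.2; 0 0 -0.4 0 -0.2'; python3 -m jog '0 -0.2 0 0 -1; 0.04 -0.4 0 0 -1; 0.07 -0.6 0 0 -1; 0.07 -0.8 0 0 -1; 0.07 -0.8 0 0 -1'; python3 -m jog '0 0 0 0 -1; 0 0 0 0 -1'; python3 -c "
from h import *
go(.4435,.0865,.08,0)
s=cam('scene')
a=cv2.resize(s['pixels'][150:270,270:420],(500,400),interpolation=2)
t=cam('top'); b=cv2.resize(t['pixels'][140:230,240:360],(300,225),interpolation=2); b=np.vstack([b,np.zeros((175,300,3),'u1')])
cv2.imwrite('pics/p7.png',np.hstack([a,b])[:,:,::-1])"
```

```text
t: 39.25
position: [0.6046, 0.0721, 0.0737]
tool_rot: [0.707, 0.707, -0.0, -0.0]
wrist_force: [-0.3, -0.2, -0.3]
opening: 0.4
finger_force: 0.0
t: 39.65
position: [0.6074, 0.0719, 0.1581]
tool_rot: [0.707, 0.707, 0.003, 0.003]
wrist_force: [0.7, -0.9, -0.0]
opening: 0.396
finger_force: 0.0
t: 40.15
position: [0.438, 0.0871, 0.1501]
tool_rot: [0.707, 0.707, -0.003, -0.003]
wrist_force: [0.9, 0.2, -0.4]
opening: 0.005
finger_force: 0.0
t: 40.35
position: [0.4457, 0.086, 0.154]
tool_rot: [0.707, 0.707, 0.0, 0.0]
wrist_force: [-0.6, -0.4, 0.5]
opening: 0.003
finger_force: 0.0
t 40.4 pos [0.4457 0.086  0.154 ] yaw -0.1 F [-0.6 -0.4  0.5] op 0.003 -> mm [ 0.5 -2.3 74. ] row [ 0.002 -0.011  0.37 ] -0.001
```

View pics/p7.png

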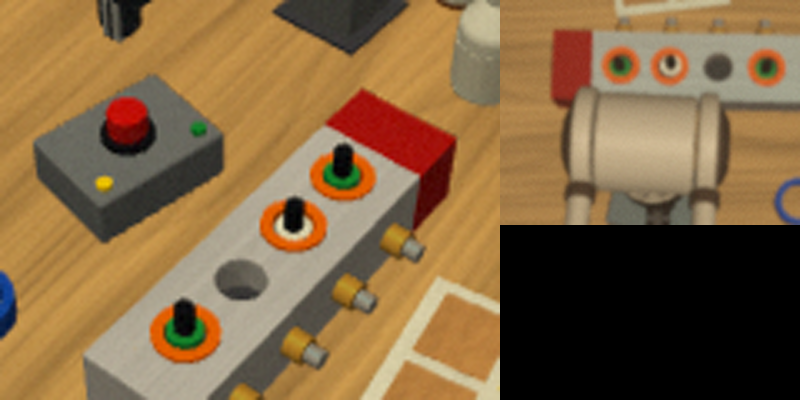

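All three ringed ports are filled flush: green at crop (343,175), white at (293,225) and green at (185,330). The plunger at (127,120) lies under the tool. Pressing it now.

```bash
python3 -m jog '0 -0.008 0.2 0 -1; 0 -0.008 0.35 0 -1; 0 -0.008 0.37 0 -1; 0 -0.008 0.37 0 -1'; python3 -m jog '0 0 0.03 0 -1; 0 0 0.06 0 -1; 0 0 0.1 0 -1; 0 0 0.11 0 -1; 0 0 0.11 0 -1'; python3 -c "
from h import *
go(.4435,.0865,.0585,0)"
```

```text
t: 40.85
position: [0.4432, 0.0861, 0.0796]
tool_rot: [0.707, 0.707, -0.001, -0.001]
wrist_force: [0.2, 0.2, 0.3]
opening: -0.004
finger_force: 0.0
t: 41.35
position: [0.4453, 0.086, 0.0594]
tool_rot: [0.707, 0.707, 0.001, 0.002]
wrist_force: [0.1, 0.4, 7.4]
opening: 0.005
finger_force: 3.8
t 41.4 pos [0.4453 0.086  0.0594] yaw -0.0 F [0.1 0.4 7.4] op 0.005 -> mm [ 0.5 -1.8  0.9] row [ 0.003 -0.009  0.005] -0.001
```

```bash
python3 -m jog '0 0 0.01 0 -1; 0 0 0.015 0 -1; 0 0 0.015 0 -1; 0 0 0.015 0 -1; 0 0 0.015 0 -1'; python3 -m jog '0 0 -0.1 0 -1; 0 0 -0.3 0 -1; 0 0 -0.6 0 -1; 0 0 -0.6 0 -1'; python3 -m jog '-0.2 0 0 0 -1; -0.4 0 0 0 -1; -0.7 0 0 0 -1; -0.7 0 0 0 -1; -0.7 0 0 0 -1'; python3 -c "
from h import *
s=cam('scene');save(s,'f.png',(250,60,450,270),2.8);print(robot.observe()['t'])
for ce,st in blobs(s,(20,150,90),(32,255,255),(360,100,400,150))+blobs(s,(0,150,60),(4,255,255),(270,160,345,230)): print(ce,st)"
```

```text
t: 41.85
position: [0.4456, 0.0859, 0.0588]
tool_rot: [0.707, 0.707, 0.001, 0.002]
wrist_force: [-8.2, -0.1, 26.8]
opening: 0.002
finger_force: 13.9
t: 42.25
position: [0.4468, 0.086, 0.1811]
tool_rot: [0.707, 0.707, 0.004, 0.004]
wrist_force: [1.2, -0.1, 0.7]
opening: 0.001
finger_force: 0.0
t: 42.75
position: [0.4429, -0.055, 0.1746]
tool_rot: [0.709, 0.706, 0.0, -0.0]
wrist_force: [0.3, 0.0, -0.2]
opening: -0.001
finger_force: 0.0
42.8
[375.2 116.5] [372 108   8  19 127]
[307.6 185.6] [302 179  13  14 147]
```

View pics/f.png

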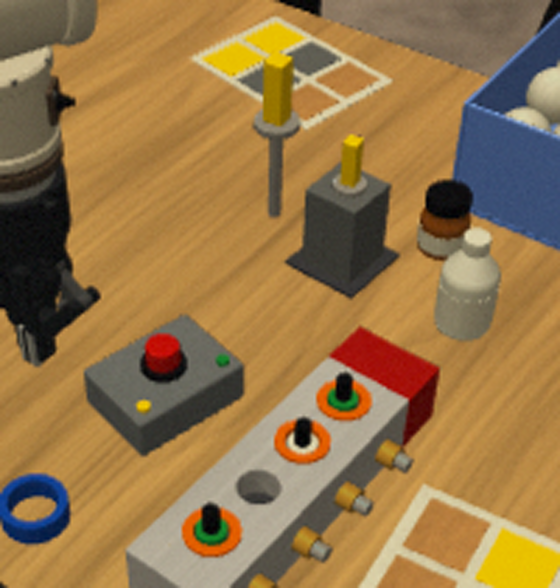

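The picture shows the rod in its stand (350,165), the plunger up again (163,352) and all three plugs seated. The plunger reached its hard stop at 27 N, so I'm handing in.

```bash
python3 -c "
from h import *
print(robot.job_done())"
```

```text
the job is handed in; nothing more can be done
None
```

I handed the job in at about 43 s of robot time: the ringed ports hold long (a), short (b) and long (d) plugs, seated flush by force and by eye (port c has no ring), the rod is back in its stand, the plunger was pressed to its stop and has come up again, and `job_done()` returned no verdict.

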